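# Hang a lamp shade below a suspension link on a sprung test arm

### The arm

A 7-joint arm with a two-finger parallel gripper is mounted at the origin on the work surface. World frame = base frame: x ahead of the robot, y to its left, z up, the work surface at z = 0. Lengths are in m, angles in rad, forces in N, time in s.
With the tool pointing down it reaches from about 0.4 to 0.875 m from the base axis. Payload 19.3 kg.
Tool frame: the origin (TCP) lies midway between the tips of the shut fingers; the grasp point (between the pads) lies 19 mm behind it; z points along the fingers, y is the line along which they close (so a half turn about z gives the same grasp; the last joint's range is limited). The gripper opens to 85 mm and grips with 20 to 120 N. Pads are 22 mm wide; open, the fingers measure 114 mm over their backs; the gripper's body (76 mm by 85 mm) begins 54 mm behind the grasp point. The pads swing forward as they close: fully open they stand 13 mm farther back than shut.
Start: joints at [-1.396, 0.521, -0.036, 1.599, 0.021, 1.021, -0.113], TCP at [0.151, 0.606, 0.231] pointing down, gripper open.
Joint ranges: [-2.91, 2.91], [-0.3, 2.13], [-1.5, 1.42], [0.17, 2.43], [-1.26, 4.41], [0.16, 1.93], [-2.52, 2.52]. Speed limits (rad/s): [1.89, 1.89, 2.39, 2.39, 3.01, 3.01, 3.01].

### API

Orientations are given as a 3x3 rotation matrix whose columns are the frame's x, y, z axes.
In Python, from rig import ctrl gives the robot as it stands. The module is installed in compiled form; this text tells all that it offers.
- The arm moves only by the tool jog_arm, never from a script. Its argument "rows" is a list that holds one entry, the list of rows, each a list of 7 numbers: the finger opening in cm, from 0 to 8.54, then the shift along the tool's x, y, z in cm, then the turn, a rotation vector about the tool's x, y, z in degrees. In form: [[[grip, dx, dy, dz, ax, ay, az], ...]]. A call has 1 to 5 rows; each row is the pose to reach, as a shift and turn from the pose commanded when the call began, along the tool's axes at that moment; what a row does not reach only later rows make up. A row lasts 1/12 s, in which the tool goes at most 41.7 mm and 7.16 degrees, less where a joint would pass 70% of its speed; a pose out of reach is approached as far as the arm can. A call with a gripper value outside its range is refused whole. The fingers move at their own pace and stop on an object; the grip force is fixed at half the most. Time passes only in rows, so rows that repeat a pose let the fingers close. It gives the time, the measured TCP pose, the force, the opening and the grip force at its end, in the units of the state.
- ctrl.state(): the state, without advancing time (a new reading comes with each control period).
- ctrl.read_camera(name): name is "scene" or "side" or "wrist"; returns (picture, depth): 480x640x3 uint8, red, green, blue; 480x640 float32, m along the optical axis (not along the pixel's ray), 0 where there is no reading.
- ctrl.camera_model(name): a dict with "intrinsics" (3x3 intrinsics, pixels), "extrinsics" (4x4, takes a point from world to camera coordinates). Camera axes: x right, y down, z forward; pixel columns grow to the right and rows downward; lengths in m; the calibration is good to about 2 mm. A picture is of the moment at which its call begins: read the wrist's pose just before it. camera_model takes no time and is no camera call; for the wrist camera it gives the pose at the moment of the call.
- ctrl.job_done(): hands the job in; it is judged then, once.
Trained networks look in the newest picture that a camera, given by its name, has taken for a name from the list of things; names that differ only in an ending like _2 or _b are one class to them, and where a whole thing is asked for, a point or a joint stands for the part that bears it (a point fixed in the world has none). Each returns a list of dicts, best first, with "confidence" (0 to 1); they miss things now and then, are a little off and sometimes report something else, mostly with a low value. They report only what shows in the picture. A call takes as long as a camera call. They do not tell look-alikes from the thing itself.
- ctrl.masks_of(label, camera): "region" (480x640 bool, what is visible of it) and "extent" ([left, top, right, bottom] in pixels, round what is visible of it).
The state is a dict: "t": time; "joint_pos": joint angles; "joint_vel": joint speeds; "tau": joint torques, N m; "eef_pos": TCP position; "tool_rot": TCP orientation; "contact_force": force on the tool from outside, world axes, zero at the start; "torque": the same for the moment, N m; "finger_gap": opening from 0.0 (shut) to 1.0 (fully open); "finger_force": force on a finger pad.
Only numpy, scipy, OpenCV 4.12 (cv2) and the standard library are available. Lean on these libraries where they do the work, as an engineer would, in place of code of your own. Each camera call takes 0.05 s, during which the arm holds its last target. There are 200 camera calls.

### The job

Hang the orange suspension link by its upper eye on the red stand's sprung arm and let go of it, then hang the white lamp shade from the link's lower loop by its spring-gate hook, pressing the hook down over the loop until the gate snaps shut behind it and the loop sits right up in the hook's crown. Be gentle: the gate needs a firm pull of up to about 10 N, but never pull on the arm with more than 15 N. Leave both hanging freely and still, and do not disturb the blue spare link or the other things on the bench.

Things in the scene. Friction and masses are not known exactly. Their poses are not given: they have to be found in the camera images.
- stand: Fixed stand. Origin on the bench straight under the hang point, z up. A 22 mm square post, 430 mm tall, stands 105 mm from it along the stand's +y on a dark 130 x 110 x 14 mm base plate (y = 50 to 160 mm, x = -45 to 85 mm). The sprung arm, with its red carriage (44 x 44 x 50 mm), rides up and down on the post.
- hang_point (a point): On the centre line of the arm's round steel bar (8 mm thick), 335 mm above the bench while unloaded; axes as the stand's. The bar runs along y from the carriage (y = 83 mm) to the turned-up end at y = -30 mm. Spring-borne and damped: it sinks 4 mm per newton of load (the link alone: about 7 mm), yields as the hook is pulled, and rises again; bottom stop after 75 mm.
- sprung_arm: The stand's moving arm (red carriage and steel bar); its origin is the hang point.
- bar_tip (a point): Centre of the bar's rounded turned-up end (8 mm thick), 12 mm above the bar's centre line and 36 mm along -y from the hang point; its top is 16 mm above the centre line. Eyes go on over this end, moving along +y.
- link: Orange suspension link, 180 g (+-25 percent). Origin at the centre of its orange grip bar, 80 (x) x 16 (y) x 22 (z) mm; z up. A 6 mm wire eye above the bar and a loop below it lie in its x-z plane (openings face y). At the start the loop stands in the slot of a wooden block (80 x 56 x 38 mm), origin 75 mm above the bench; lift it straight up 30 mm or more to clear the slot.
- link_grip (a point): Good place to grip the link: on its grip bar, 30 mm from the link's origin along -x (take it across y, 16 mm wide, fingers tilted so that the hand leans to the link's -x side; the hand must stay clear of the space above the bar's middle).
- link_eye (a point): Fixed on the link, 45 mm above its origin: where the arm bar's centre line lies when the eye's apex rests on the bar. The eye's opening is 26 mm wide and reaches from 11 mm above the link's origin to 50 mm above it at the apex.
- link_loop (a point): Fixed on the link, 62 mm below its origin: centre of the wire (6 mm) at the lowest point of the lower loop. The loop's opening is 19 mm wide (x) and 48 mm high, from the grip bar's underside to 3 mm above this point.
- shade: White conical lamp shade, 220 g (+-25 percent), 143 mm tall, standing on its 100 mm rim. Origin at the rim's centre, z up. The cone is 46 mm high, 28 mm across at its top; above it a pale wooden crossbar 80 (x) x 16 (y) x 24 (z) mm centred 74 mm up, then a dark steel hook (5 mm wire, in the y-z plane) that opens downwards: stem at y = -12 mm, crown at 140 mm, tip leg at y = +12 mm.
- shade_grip (a point): Good place to grip the shade: on its crossbar, 74 mm above the rim and 30 mm from the middle along the shade's -x (across y, 16 mm wide, hand leaning to the shade's -x side, clear of the space above the middle).
- shade_mouth (a point): Lower end of the hook's tip leg, 113.5 mm above the rim, at y = +12 mm. Moving along the shade's +y this tip passes over the loop's bottom wire; then pull down. A 4 mm brass gate, hinged on the stem 115 mm above the rim, bars the mouth; it opens inwards (up) only, against a spring (pull up to about 10 N), and snaps back once the wire is past, felt as a drop in force.
- shade_hook (a point): Fixed on the shade, 134.5 mm above its origin: where the centre of the loop's wire lies when fully home in the hook's crown.
- spare: Blue-gripped spare link, same shape as the orange one, in its own wooden block. Leave it alone.
- glue: White glue bottle, 52 mm diameter, 150 mm tall, origin at its underside. Bystander.
- tape: Roll of paper tape lying flat, 90 mm diameter, 22 mm high. Bystander.
- screwdriver: Red-handled screwdriver lying down. Bystander.
- mug: White mug, 76 mm diameter, 90 mm tall. Bystander.
- offcut: Wood offcut 90 x 50 x 22 mm. Bystander.
- tin: Small blue tin, 68 mm diameter, 75 mm tall. Bystander.
Things that resemble listed ones, but are neither listed nor needed, are in the scene too. What is shaped like the shade but turquoise is not meant.

How it is judged:
On the way, in this order (a step that is already met when the one before it is completed fails the run):
1. the orange link hangs by its eye on the sprung arm, let go of (z of link_eye in the frame of hang_point between -0.008 and 0.008 m and y of link_eye in the frame of hang_point between -0.034 and 0.08 m and x of link_eye in the frame of hang_point between -0.012 and 0.012 m and contact force between the fingers and link below 0.1 N and height (world z) of link above 0.22 m), for 0.3 s.
2. the shade's hook has snapped over the link's lower loop and the loop is home in the crown (z of link_eye in the frame of hang_point between -0.008 and 0.008 m and y of link_eye in the frame of hang_point between -0.034 and 0.08 m and x of link_eye in the frame of hang_point between -0.012 and 0.012 m and distance between link_loop and shade_hook below 0.009 m), for 0.2 s.
At the end, for the whole second after the job is handed in: The link's eye rests on the arm's bar (8 mm in height, 12 mm across it, between tip and post), the loop wire is within 9 mm of home in the hook's crown; link and shade hang within 0.2 rad of upright, shade 30 mm off the bench, slower than 0.06 m/s, not held (all of step 2 and contact force between the fingers and link below 0.1 N and contact force between the fingers and shade below 0.1 N and angle between each of shade, link's own z axis and vertical below 0.2 rad and height (world z) of shade above 0.03 m and linear speed of each of shade, link below 0.06 m/s); the robot touches nothing.
It fails at once if the sprung arm was overloaded: more than 22 N between link and arm (contact force between link and sprung_arm above 22 N).
It fails at once if the spare link or another bystander was moved by more than 30 mm (distance of any of spare, glue, tape, screwdriver, mug, offcut, tin from where it was at the start of the episode above 0.03 m).
It also fails if it takes over 72 s, if anything falls off the work surface, if the arm or the gripper's body presses on something with over 40 N, if the wrist force passes 120 N, or if a joint passes its speed limit or range.

## Working session

There is one attempt and no reset: what is moved stays moved. The work goes in short steps, Python scripts to look and compute and a tool call to move; the robot and the scene stay as the last step left them, time stands still between calls to the robot, and variables do not carry over. Pictures are saved under pics/ and viewed, at most 10 in all, crops included, and the job is handed in when it is done.

Besides the shell and the picture viewer there is one more tool, called after "Emit:" as name(argument=value, ...), one argument or row to a line, values as JSON. jog_arm: Moves the arm, as the interface text tells. Its arguments: {"type":"object","properties":{"rows":{"type":"array"}},"required":["rows"]}

```bash
mkdir -p pics; cat > h.py <<'E'
import numpy as np, cv2
from rig import ctrl
def pts(cam,mask,depth):
    m=ctrl.camera_model(cam);K=np.array(m["intrinsics"]);E=np.array(m["extrinsics"])
    v,u=np.nonzero(mask&(depth>0));z=depth[v,u]
    p=np.stack([(u-K[0,2])*z/K[0,0],(v-K[1,2])*z/K[1,1],z],1)
    return (p-E[:3,3])@E[:3,:3], np.stack([u,v],1)
E
python3 - <<'E'
from h import *
s=ctrl.state();print(s["t"],s["eef_pos"],s["tool_rot"])
for c in ["scene","side"]:
    im,d=ctrl.read_camera(c);cv2.imwrite(f"pics/{c}0.png",im[:,:,::-1]);np.savez(f"{c}0.npz",im=im,d=d)
    E=np.array(ctrl.camera_model(c)["extrinsics"]);print(c,"cam at",(-E[:3,:3].T@E[:3,3]).round(3),"fwd",E[2,:3].round(2))
    for l in ["stand","sprung_arm","link","shade","glue","tape","mug","tin","offcut","screwdriver"]:
        for r in ctrl.masks_of(l,c)[:3]:
            p,_=pts(c,r["region"],d)
            if len(p):print(l,round(r["confidence"],2),r["extent"],len(p),np.percentile(p,[2,50,98],axis=0).round(3).tolist(),np.median(im[r["region"]],axis=0))
E
```

```text
0.0 [0.15145011 0.60604351 0.2307364 ] [[-9.70173383e-01  2.42411984e-01 -1.91588151e-04]
 [ 2.42412046e-01  9.70172764e-01 -1.09920120e-03]
 [-8.05859377e-05 -1.11285903e-03 -9.99999378e-01]]
scene cam at [1.349 0.923 1.497] fwd [-0.43 -0.55 -0.72]
stand 0.75 [324.5, 198.2, 374.3, 320.3] 2118 [[0.519, 0.048, 0.005], [0.568, 0.109, 0.056], [0.639, 0.157, 0.438]] [90. 79. 77.]
sprung_arm 0.85 [321.9, 192.0, 367.0, 236.9] 431 [[0.355, -0.275, 0.003], [0.57, 0.104, 0.338], [0.582, 0.125, 0.363]] [112.  52.  43.]
link 0.57 [428.8, 333.7, 446.3, 355.7] 160 [[0.486, 0.415, 0.031], [0.523, 0.427, 0.085], [0.555, 0.438, 0.126]] [162.5 101.   53. ]
link 0.46 [346.2, 352.1, 410.8, 361.3] 347 [[0.581, 0.274, 0.003], [0.687, 0.31, 0.02], [0.732, 0.385, 0.03]] [150.  51.  45.]
shade 0.79 [328.9, 188.3, 350.7, 221.3] 301 [[0.305, -0.259, -0.002], [0.354, -0.219, 0.024], [0.386, -0.195, 0.092]] [ 66. 130. 121.]
shade 0.65 [360.8, 206.1, 382.6, 243.9] 365 [[0.293, -0.096, -0.001], [0.33, -0.063, 0.028], [0.368, -0.037, 0.138]] [ 70.  136.  124.5]
shade 0.62 [292.0, 172.8, 320.3, 203.0] 437 [[0.338, 
[... 2369 characters left out ...]
 [0.636, -0.415, 0.029]] [159.5 154.  146. ]
mug 0.67 [260.5, 443.6, 298.5, 476.8] 732 [[0.478, 0.359, 0.002], [0.517, 0.424, 0.086], [0.555, 0.434, 0.13]] [147.  99.  53.]
mug 0.65 [197.1, 304.6, 239.7, 350.0] 1393 [[0.738, 0.062, 0.003], [0.776, 0.117, 0.058], [0.812, 0.166, 0.093]] [137. 135. 129.]
tin 0.68 [383.1, 197.4, 403.9, 226.2] 477 [[0.384, -0.574, 0.007], [0.415, -0.527, 0.063], [0.446, -0.387, 0.121]] [122. 125. 117.]
tin 0.63 [271.5, 206.7, 288.6, 256.1] 645 [[0.72, -0.385, 0.001], [0.739, -0.279, 0.074], [0.768, -0.266, 0.153]] [150. 138. 109.]
screwdriver 0.72 [205.9, 390.4, 258.5, 453.8] 620 [[0.582, 0.268, 0.005], [0.677, 0.312, 0.023], [0.73, 0.381, 0.03]] [134.  38.  35.]
```

View images.

```bash
python3 - <<'E'
import cv2,numpy as np
a=cv2.imread("pics/side0.png");b=cv2.imread("pics/scene0.png")
cv2.imwrite("pics/s2.png",cv2.resize(a[180:480,160:460],None,fx=2,fy=2,interpolation=cv2.INTER_CUBIC))
cv2.imwrite("pics/c2.png",cv2.resize(b[140:380,210:480],None,fx=2.4,fy=2.4,interpolation=cv2.INTER_CUBIC))
E
```

```text
(no output)
```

View pics/s2.png

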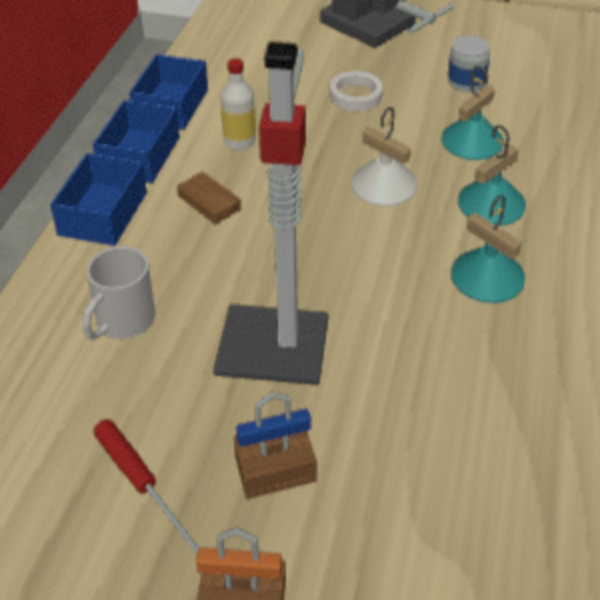

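View pics/c2.png

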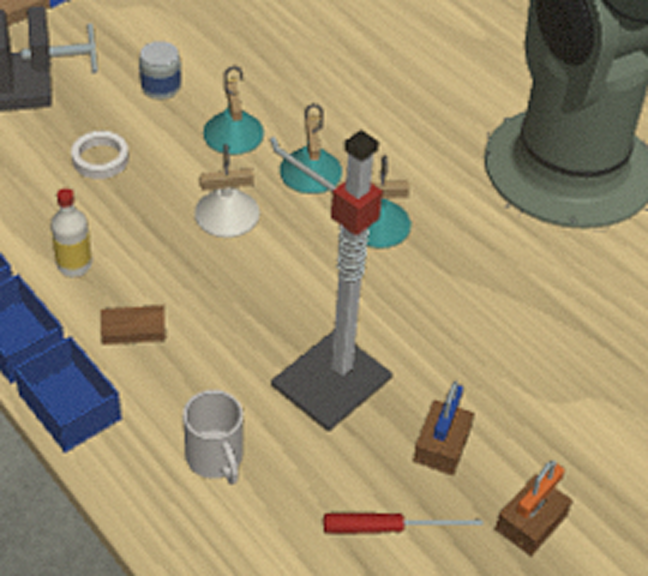

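```bash
python3 - <<'E'
from h import *
def pca(p,n):
    c=np.median(p,0);q=p-c;q=q[np.linalg.norm(q,axis=1)<.08];_,s,V=np.linalg.svd(q-q.mean(0),full_matrices=False)
    lo,hi=np.percentile(p,[1,99],axis=0)
    print(n,len(p),"mean",p.mean(0).round(4),"mid",((lo+hi)/2).round(4),"lo",lo.round(4),"hi",hi.round(4),"axis",V[0].round(3),"yaw",np.degrees(np.arctan2(V[0,1],V[0,0])).round(1))
for c in ["scene","side"]:
    f=np.load(f"{c}0.npz");im,d=f["im"],f["d"];hsv=cv2.cvtColor(im,cv2.COLOR_RGB2HSV)
    P,uv=pts(c,np.ones(d.shape,bool),d);H=hsv[uv[:,1],uv[:,0]].astype(int);print(c)
    def box(a,b):return np.all((P>a)&(P<b),axis=1)
    o=box([.45,.37,.05],[.6,.48,.11])&(H[:,0]<18)&(H[:,1]>170)
    pca(P[o],"link bar")
    pca(P[box([.45,.37,.105],[.6,.48,.14])],"link eye")
    pca(P[box([.5,-.06,.31],[.62,.075,.37])],"arm bar")
    pca(P[box([.5,-.06,.31],[.62,-.02,.37])],"tip")
    pca(P[box([.5,.08,.31],[.62,.15,.375])],"carriage")
    pca(P[box([.5,.08,.38],[.62,.15,.46])],"posttop")
    b=box([.45,0,.008],[.7,.2,.03])&(H[:,2]<90)
    r=cv2.minAreaRect((P[b][:,:2]*1000).astype(np.float32));print("base",r)
    pca(P[box([.44,-.3,.062],[.57,-.17,.1])],"shade bar")
    pca(P[box([.44,-.3,.105],[.57,-.17,.16])],"shade hook")
    pca(P[box([.44,-.3,.003],[.57,-.15,.03])],"shade rim")
E
```

```text
scene
link bar 118 mean [0.5248 0.4274 0.0831] mid [0.5182 0.4267 0.0798] lo [0.4807 0.4153 0.0648] hi [0.5557 0.4381 0.0948] axis [ 0.99   0.128 -0.066] yaw 7.4
link eye 31 mean [0.519  0.4246 0.1216] mid [0.5157 0.4251 0.1205] lo [0.497  0.421  0.1076] hi [0.5344 0.4292 0.1334] axis [ 0.986  0.133 -0.101] yaw 7.7
arm bar 94 mean [0.57   0.0078 0.3382] mid [0.5688 0.0096 0.3415] lo [ 0.5574 -0.0427  0.3301] hi [0.5802 0.0619 0.3529] axis [-0.127  0.991 -0.052] yaw 97.3
tip 24 mean [ 0.5756 -0.0333  0.3423] mid [ 0.5758 -0.0342  0.3426] lo [ 0.5712 -0.0443  0.3309] hi [ 0.5805 -0.024   0.3544] axis [ 0.138 -0.602  0.787] yaw -77.1
carriage 349 mean [0.5657 0.1091 0.3451] mid [0.5582 0.1036 0.3429] lo [0.5342 0.0818 0.3125] hi [0.5823 0.1253 0.3734] axis [ 0.18   0.104 -0.978] yaw 30.1
posttop 233 mean [0.5612 0.1038 0.4191] mid [0.5586 0.1009 0.4119] lo [0.5427 0.0864 0.3806] hi [0.5745 0.1155 0.4432] axis [ 0.07   0.055 -0.996] yaw 38.2
base ((578.22216796875, 103.79383850097656), (132.50918579101562, 110.82844543457031), 8.737171173095703)
shade bar 156 mean [ 0.5031 -0.2382  0.079
[... 1356 characters left out ...]
  0.084  0.3816] hi [0.5706 0.1143 0.4436] axis [-0.03   0.084 -0.996] yaw 109.7
base ((576.2976684570312, 103.01763916015625), (127.38835144042969, 111.6189956665039), 7.5600409507751465)
shade bar 237 mean [ 0.501  -0.2394  0.0814] mid [ 0.5022 -0.2413  0.08  ] lo [ 0.4653 -0.2626  0.0641] hi [ 0.539 -0.22   0.096] axis [-0.893  0.45  -0.023] yaw 153.2
shade hook 42 mean [ 0.5019 -0.2441  0.1282] mid [ 0.5023 -0.2448  0.1266] lo [ 0.4947 -0.2593  0.1076] hi [ 0.5099 -0.2302  0.1456] axis [-0.285 -0.508 -0.813] yaw -119.3
shade rim 722 mean [ 0.5016 -0.2134  0.0111] mid [ 0.5042 -0.2234  0.0162] lo [ 0.4407 -0.2945  0.0031] hi [ 0.5677 -0.1523  0.0293] axis [-0.978 -0.204  0.03 ] yaw -168.2
```

```bash
cat >> h.py <<'E'
from scipy.spatial.transform import Rotation as Ro, Slerp
import json
def tool(yaw,tilt):
    a,t=np.radians([yaw,tilt]);x=np.array([np.cos(a),np.sin(a),0]);y=np.array([-np.sin(a),np.cos(a),0])
    d=np.sin(t)*x-np.cos(t)*np.array([0,0,1]);return np.stack([np.cross(y,d),y,d],1)
def local(o,yaw,v):
    return np.array(o)+Ro.from_euler("z",yaw,degrees=True).apply(v)
def plan(way,p0=None,R0=None,vmax=35,wmax=6.5):
    """way: (pos,R,grip_cm); prints calls"""
    s=ctrl.state()
    p=np.array(s["eef_pos"]) if p0 is None else p0; R=np.array(s["tool_rot"]) if R0 is None else R0
    for P,Rt,g,*sp in way:
        v,w=(sp+[vmax,wmax])[:2] if len(sp)==2 else ((sp[0],wmax) if sp else (vmax,wmax))
        ang=np.degrees(np.linalg.norm(Ro.from_matrix(R.T@Rt).as_rotvec()))
        n=max(1,int(np.ceil(max(np.linalg.norm(P-p)*1000/v,ang/w))))
        sl=Slerp([0,1],Ro.from_matrix([R,Rt]));ps,i=p,0
        fs=list(np.arange(1,n+1)/n)
        while fs:
            ch,fs=fs[:5],fs[5:];rows=[]
            for f in ch:
                q=ps+(P-ps)*f;Q=sl(f).as_matrix()
                rows.append([g]+list((R.T@(q-p)*100).round(2))+list(np.degrees(Ro.from_matrix(R.T@Q).as_rotvec()).round(1)))
            r=np.array(rows[-1]);p=p+R@r[1:4]/100;R=R@Ro.from_rotvec(np.radians(r[4:])).as_matrix()
            print(json.dumps([rows]))
        print(" -> ",p.round(4))
    return p,R
L=(np.array([.5155,.4245,.075]),8.7)
ST=8.2; HP=np.array([.5723,-.0035,.335])
E
python3 - <<'E'
from h import *
R=tool(L[1],45);g=local(*L,[-.03,0,0]);print(g)
plan([(g-.13*R[:,2],R,8)])
E
```

```text
[0.48584518 0.41996218 0.075     ]
[[[8, -2.85, -1.35, 0.64, -0.9, -4.4, -2.2], [8, -5.7, -2.71, 1.29, -1.8, -8.9, -4.3], [8, -8.54, -4.06, 1.93, -2.7, -13.3, -6.5], [8, -11.39, -5.41, 2.57, -3.6, -17.8, -8.6], [8, -14.24, -6.77, 3.22, -4.5, -22.2, -10.8]]]
[[[8, -2.12, -1.91, 1.49, -0.8, -4.4, -2.1], [8, -4.23, -3.82, 2.98, -1.7, -8.9, -4.3], [8, -6.35, -5.74, 4.47, -2.6, -13.3, -6.4], [8, -8.46, -7.65, 5.96, -3.5, -17.8, -8.6], [8, -10.57, -9.56, 7.45, -4.4, -22.2, -10.8]]]
 ->  [0.3949 0.4061 0.1669]
```

Emit:
jog_arm(
  rows=[
    [[8,-2.85,-1.35,0.64,-0.9,-4.4,-2.2],[8,-5.7,-2.71,1.29,-1.8,-8.9,-4.3],[8,-8.54,-4.06,1.93,-2.7,-13.3,-6.5],[8,-11.39,-5.41,2.57,-3.6,-17.8,-8.6],[8,-14.24,-6.77,3.22,-4.5,-22.2,-10.8]],
  ],
)

```text
t: 1.52
eef_pos: [0.274, 0.5056, 0.1994]
tool_rot: [[-0.921, 0.043, 0.387], [0.056, 0.998, 0.021], [-0.385, 0.041, -0.922]]
contact_force: [1.4, 0.8, -1.0]
finger_gap: 0.938
finger_force: 0.0
```

Emit:
jog_arm(
  rows=[
    [[8,-2.12,-1.91,1.49,-0.8,-4.4,-2.1],[8,-4.23,-3.82,2.98,-1.7,-8.9,-4.3],[8,-6.35,-5.74,4.47,-2.6,-13.3,-6.4],[8,-8.46,-7.65,5.96,-3.5,-17.8,-8.6],[8,-10.57,-9.56,7.45,-4.4,-22.2,-10.8]],
  ],
)

```text
t: 1.93
eef_pos: [0.3783, 0.4239, 0.1736]
tool_rot: [[-0.739, -0.114, 0.664], [-0.075, 0.993, 0.087], [-0.669, 0.014, -0.743]]
contact_force: [0.6, 0.6, 0.2]
finger_gap: 0.935
finger_force: 0.0
```

```bash
python3 - <<'E'
from h import *
s=ctrl.state();print(s["eef_pos"],s["joint_pos"])
im,d=ctrl.read_camera("wrist");cv2.imwrite("pics/w1.png",im[:,:,::-1])
s=ctrl.state();print(s["eef_pos"])
hsv=cv2.cvtColor(im,cv2.COLOR_RGB2HSV)
P,uv=pts("wrist",np.ones(d.shape,bool),d);H=hsv[uv[:,1],uv[:,0]].astype(int)
o=np.all((P>[.44,.36,.05])&(P<[.6,.48,.14]),axis=1)
b=P[o&(H[:,0]<18)&(H[:,1]>170)]
print(len(b),cv2.minAreaRect((b[:,:2]*1000).astype(np.float32)),np.percentile(b,[1,99],axis=0).round(4))
e=P[o&(P[:,2]>.105)];print(len(e),cv2.minAreaRect((e[:,:2]*1000).astype(np.float32)) if len(e) else 0)
R=tool(L[1],45);g=local(*L,[-.03,0,0])
plan([(g+.019*R[:,2],R,5)])
E
```

```text
[0.37831573 0.42392869 0.17360882] [-1.73055002  0.53300886  0.53359406  2.24036733  1.30716841  0.41906656
 -0.83974333]
[0.37991267 0.42290558 0.17316626]
1267 ((514.51904296875, 421.38275146484375), (78.35916137695312, 16.18393325805664), 10.610818862915039) [[0.4766 0.4076 0.0676]
 [0.5478 0.434  0.0885]]
488 ((515.0953979492188, 421.1816711425781), (36.355655670166016, 5.952198028564453), 9.910107612609863)
[[[5, -0.25, -0.32, 3.24, -0.2, -0.5, -0.4], [5, -0.5, -0.64, 6.48, -0.4, -1.1, -0.8], [5, -0.74, -0.97, 9.72, -0.5, -1.6, -1.1], [5, -0.99, -1.29, 12.96, -0.7, -2.1, -1.5], [5, -1.24, -1.61, 16.2, -0.9, -2.7, -1.9]]]
 ->  [0.4991 0.422  0.0616]
```

View pics/w1.png

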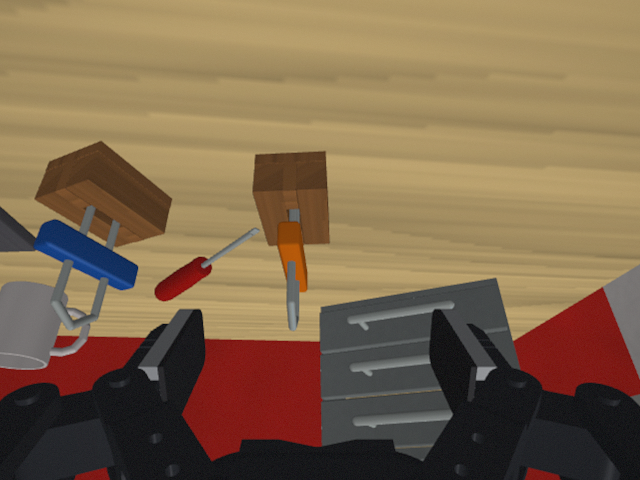

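```bash
sed -i 's/^L=.*/L=(np.array([.515,.4225,.075]),9.5)/' h.py; python3 - <<'E'
from h import *
R=tool(L[1],45);g=local(*L,[-.03,0,0])
plan([(g-.05*R[:,2],R,5,30)])
E
```

```text
[[[5, -0.22, -0.5, 2.32, -0.4, -0.7, -0.6], [5, -0.44, -1.0, 4.63, -0.7, -1.3, -1.2], [5, -0.65, -1.51, 6.95, -1.1, -2.0, -1.9], [5, -0.87, -2.01, 9.26, -1.5, -2.6, -2.5]]]
 ->  [0.4505 0.4117 0.1104]
```

Emit:
jog_arm(
  rows=[
    [[5,-0.22,-0.5,2.32,-0.4,-0.7,-0.6],[5,-0.65,-1.51,6.95,-1.1,-2.0,-1.9],[5,-0.87,-2.01,9.26,-1.5,-2.6,-2.5],[5,-0.87,-2.01,9.26,-1.5,-2.6,-2.5],[5,-0.87,-2.01,9.26,-1.5,-2.6,-2.5]],
  ],
)

```text
t: 2.4
eef_pos: [0.4514, 0.4116, 0.1082]
tool_rot: [[-0.703, -0.16, 0.693], [-0.113, 0.987, 0.113], [-0.702, 0.001, -0.712]]
contact_force: [-0.7, -2.0, 0.0]
finger_gap: 0.589
finger_force: 0.0
```

```bash
python3 - <<'E'
from h import *
R=tool(L[1],45);g=local(*L,[-.03,0,0])
s=ctrl.state();print(s["joint_vel"],s["eef_pos"],g-.05*R[:,2],np.degrees(Ro.from_matrix(s["tool_rot"].T@R).as_rotvec()))
im,d=ctrl.read_camera("wrist")
hsv=cv2.cvtColor(im,cv2.COLOR_RGB2HSV)
P,uv=pts("wrist",np.ones(d.shape,bool),d);H=hsv[uv[:,1],uv[:,0]].astype(int)
o=np.all((P>[.44,.36,.05])&(P<[.6,.48,.14]),axis=1)
b=P[o&(H[:,0]<18)&(H[:,1]>170)]
print(len(b),cv2.minAreaRect((b[:,:2]*1000).astype(np.float32)),np.percentile(b,[1,99],axis=0).round(4))
plan([(g+.017*R[:,2],R,5,25)])
E
```

```text
[-0.11341763 -0.05476108  0.07150446  0.00317802 -0.33000607 -0.05609313
  0.22989478] [0.45143744 0.41160147 0.10815947] [0.45054097 0.41171326 0.11035534] [-0.14831106 -0.42084439 -0.27104481]
2209 ((496.4591979980469, 417.39666748046875), (112.83293914794922, 28.023509979248047), 20.783422470092773) [[0.4728 0.409  0.0681]
 [0.5438 0.4332 0.0888]]
[[[5, -0.05, -0.0, 2.22, -0.1, -0.2, -0.1], [5, -0.1, -0.01, 4.43, -0.1, -0.3, -0.2], [5, -0.15, -0.01, 6.65, -0.2, -0.5, -0.4]]]
 ->  [0.4973 0.4196 0.0629]
```

Emit:
jog_arm(
  rows=[
    [[5,-0.05,-0.05,2.22,-0.1,-0.2,-0.1],[5,-0.1,-0.05,4.43,-0.1,-0.3,-0.2],[5,-0.15,-0.1,6.65,-0.2,-0.5,-0.4],[5,-0.15,-0.1,6.65,-0.2,-0.5,-0.4],[5,-0.15,-0.1,6.65,-0.2,-0.5,-0.4]],
  ],
)

```text
t: 2.87
eef_pos: [0.4953, 0.4211, 0.0643]
tool_rot: [[-0.696, -0.168, 0.698], [-0.118, 0.986, 0.12], [-0.708, 0.001, -0.706]]
contact_force: [-1.1, 0.5, -0.5]
finger_gap: 0.584
finger_force: 0.0
```

Emit:
jog_arm(
  rows=[
    [[0,0,0,0,0,0,0],[0,0,0,0,0,0,0],[0,0,0,0,0,0,0],[0,0,0,0,0,0,0],[0,0,0,0,0,0,0]],
  ],
)

```text
t: 3.28
eef_pos: [0.4953, 0.4217, 0.0649]
tool_rot: [[-0.695, -0.17, 0.698], [-0.118, 0.985, 0.122], [-0.709, 0.002, -0.705]]
contact_force: [-3.6, -1.3, 7.6]
finger_gap: 0.174
finger_force: 59.4
```

```bash
python3 - <<'E'
from h import *
R=ctrl.state()["tool_rot"];R8=tool(8.7,45)
p=np.array(ctrl.state()["eef_pos"])
a=p+[0,0,.06];
plan([(a,R,0,20),(np.array([.44,.38,.30]),R,0,30),(np.array([.42,.12,.31]),R8,0,28),(np.array([.43,-.14,.31]),R8,0,28)])
E
```

```text
[[[0, -1.42, 0.0, -1.41, 0.0, 0.0, 0.0], [0, -2.84, 0.01, -2.82, 0.0, 0.0, 0.0], [0, -4.25, 0.01, -4.23, 0.0, 0.0, 0.0]]]
 ->  [0.4953 0.4217 0.1249]
[[[0, -1.15, -0.45, -2.39, 0.0, 0.0, 0.0], [0, -2.31, -0.89, -4.78, 0.0, 0.0, 0.0], [0, -3.46, -1.34, -7.17, 0.0, 0.0, 0.0], [0, -4.61, -1.79, -9.55, 0.0, 0.0, 0.0], [0, -5.77, -2.23, -11.94, 0.0, 0.0, 0.0]]]
[[[0, -1.15, -0.45, -2.39, 0.0, 0.0, 0.0], [0, -2.31, -0.9, -4.78, 0.0, 0.0, 0.0]]]
 ->  [0.44 0.38 0.3 ]
[[[0, 0.38, -2.53, -0.53, 0.1, 0.0, 0.1], [0, 0.75, -5.06, -1.06, 0.2, 0.0, 0.1], [0, 1.13, -7.58, -1.58, 0.3, 0.0, 0.2], [0, 1.5, -10.11, -2.11, 0.3, 0.1, 0.3], [0, 1.88, -12.64, -2.64, 0.4, 0.1, 0.3]]]
[[[0, 0.36, -2.53, -0.51, 0.1, -0.0, 0.1], [0, 0.72, -5.06, -1.02, 0.2, 0.0, 0.2], [0, 1.09, -7.6, -1.53, 0.3, 0.0, 0.2], [0, 1.45, -10.13, -2.04, 0.4, 0.0, 0.3], [0, 1.81, -12.66, -2.54, 0.5, 0.0, 0.4]]]
 ->  [0.42   0.1201 0.31  ]
[[[0, 0.21, -2.59, -0.21, -0.0, 0.0, -0.0], [0, 0.41, -5.17, -0.41, -0.0, 0.0, -0.0], [0, 0.62, -7.76, -0.62, -0.0, 0.0, -0.0], [0, 0.83, -10.34, -0.83, -0.0, 0.0, -0.0], [0, 1.03, -12.93, -1.04, -0.0, 0.0, -0.0]]]
[[[0, 0.21, -2.59, -0.2, -0.0, 0.0, -0.0], [0, 0.41, -5.17, -0.41, -0.0, 0.0, -0.0], [0, 0.62, -7.76, -0.62, -0.0, 0.0, -0.0], [0, 0.83, -10.34, -0.82, -0.0, 0.0, -0.0], [0, 1.03, -12.93, -1.03, -0.0, 0.0, -0.0]]]
 ->  [ 0.43 -0.14  0.31]
```

Emit:
jog_arm(
  rows=[
    [[0,-1.42,0.0,-1.41,0,0,0],[0,-2.84,0.01,-2.82,0,0,0],[0,-4.25,0.01,-4.23,0,0,0],[0,-4.25,0.01,-4.23,0,0,0]],
  ],
)

```text
t: 3.62
eef_pos: [0.4958, 0.4221, 0.1272]
tool_rot: [[-0.695, -0.169, 0.699], [-0.116, 0.986, 0.123], [-0.71, 0.005, -0.705]]
contact_force: [-0.3, 1.1, -0.2]
finger_gap: 0.172
finger_force: 58.8
```

Emit:
jog_arm(
  rows=[
    [[0,-1.15,-0.45,-2.39,0.0,0.0,0.0],[0,-2.31,-0.89,-4.78,0.0,0.0,0.0],[0,-3.46,-1.34,-7.17,0.0,0.0,0.0],[0,-4.61,-1.79,-9.55,0.0,0.0,0.0],[0,-5.77,-2.23,-11.94,0.0,0.0,0.0]],
  ],
)

```text
t: 4.03
eef_pos: [0.4623, 0.3962, 0.2326]
tool_rot: [[-0.692, -0.169, 0.702], [-0.119, 0.986, 0.12], [-0.712, -0.001, -0.702]]
contact_force: [-1.0, -0.1, -0.6]
finger_gap: 0.169
finger_force: 58.9
```

Emit:
jog_arm(
  rows=[
    [[0,-1.15,-0.45,-2.39,0.0,0.0,0.0],[0,-2.31,-0.9,-4.78,0.0,0.0,0.0]],
  ],
)

```text
t: 4.2
eef_pos: [0.4464, 0.3845, 0.2799]
tool_rot: [[-0.692, -0.169, 0.702], [-0.122, 0.986, 0.117], [-0.711, -0.005, -0.703]]
contact_force: [0.8, 0.9, -0.1]
finger_gap: 0.178
finger_force: 58.9
```

Emit:
jog_arm(
  rows=[
    [[0,0.38,-2.53,-0.53,0.1,0.0,0.1],[0,0.75,-5.06,-1.06,0.2,0.0,0.1],[0,1.13,-7.58,-1.58,0.3,0.0,0.2],[0,1.5,-10.11,-2.11,0.3,0.1,0.3],[0,1.88,-12.64,-2.64,0.4,0.1,0.3]],
  ],
)

```text
t: 4.62
eef_pos: [0.4384, 0.2664, 0.2826]
tool_rot: [[-0.698, -0.158, 0.698], [-0.114, 0.987, 0.109], [-0.707, -0.004, -0.708]]
contact_force: [-0.2, 0.3, -2.0]
finger_gap: 0.176
finger_force: 58.8
```

Emit:
jog_arm(
  rows=[
    [[0,0.36,-2.53,-0.51,0.1,0.0,0.1],[0,0.72,-5.06,-1.02,0.2,0.0,0.2],[0,1.09,-7.6,-1.53,0.3,0.0,0.2],[0,1.45,-10.13,-2.04,0.4,0.0,0.3],[0,1.81,-12.66,-2.54,0.5,0.0,0.4]],
  ],
)

```text
t: 5.03
eef_pos: [0.4417, 0.2467, 0.2692]
tool_rot: [[-0.717, -0.156, 0.68], [-0.123, 0.988, 0.096], [-0.686, -0.014, -0.727]]
contact_force: [-0.6, -0.5, -1.8]
finger_gap: 0.173
finger_force: 58.9
```

Emit:
jog_arm(
  rows=[
    [[0,0.21,-2.59,-0.21,0,0.0,0],[0,0.41,-5.17,-0.41,0,0.0,0],[0,0.62,-7.76,-0.62,0,0.0,0],[0,0.83,-10.34,-0.83,0,0.0,0],[0,1.03,-12.93,-1.04,0,0.0,0]],
  ],
)

```text
t: 5.45
eef_pos: [0.4455, 0.2211, 0.2591]
tool_rot: [[-0.727, -0.156, 0.668], [-0.138, 0.987, 0.081], [-0.673, -0.033, -0.739]]
contact_force: [0.3, -0.9, -2.1]
finger_gap: 0.174
finger_force: 58.9
```

Emit:
jog_arm(
  rows=[
    [[0,0.21,-2.59,-0.2,0,0.0,0],[0,0.41,-5.17,-0.41,0,0.0,0],[0,0.62,-7.76,-0.62,0,0.0,0],[0,0.83,-10.34,-0.82,0,0.0,0],[0,1.03,-12.93,-1.03,0,0.0,0]],
  ],
)

```text
t: 5.87
eef_pos: [0.4477, 0.1924, 0.2407]
tool_rot: [[-0.745, -0.159, 0.648], [-0.169, 0.985, 0.048], [-0.645, -0.074, -0.76]]
contact_force: [0.4, -0.2, -1.7]
finger_gap: 0.175
finger_force: 58.9
```

```bash
python3 - <<'E'
from h import *
s=ctrl.state();print(np.round(s["joint_pos"],3),s["joint_vel"].round(2),s["eef_pos"])
E
```

```text
[-0.157  0.17  -0.746  2.43   1.537  0.595 -0.461] [ 1.32  0.24 -1.29  0.01  0.09  0.23  0.16] [0.44772167 0.19235772 0.24071709]
```

Emit:
jog_arm(
  rows=[
    [[0,0,0,0,0,0,0],[0,0,0,0,0,0,0]],
  ],
)

```text
t: 6.03
eef_pos: [0.4482, 0.1915, 0.2406]
tool_rot: [[-0.746, -0.156, 0.647], [-0.166, 0.985, 0.046], [-0.645, -0.073, -0.761]]
contact_force: [0.2, 0.0, -1.5]
finger_gap: 0.173
finger_force: 58.9
```

```bash
python3 - <<'E'
from h import *
s=ctrl.state();print(np.round(s["joint_pos"],3),s["joint_vel"].round(2),s["eef_pos"])
plan([(np.array([.44,.20,.30]),tool(8.7,10),0,20)])
E
```

```text
[-0.161  0.17  -0.739  2.43   1.536  0.593 -0.462] [-0.09 -0.02  0.06 -0.01 -0.   -0.01 -0.  ] [0.44821379 0.19151493 0.24059683]
[[[0, -0.67, 0.11, -1.0, -0.7, 6.1, 0.4], [0, -1.34, 0.21, -2.0, -1.5, 12.1, 0.8], [0, -2.02, 0.32, -3.01, -2.2, 18.2, 1.2], [0, -2.69, 0.42, -4.01, -3.0, 24.2, 1.7], [0, -3.36, 0.53, -5.01, -3.7, 30.3, 2.1]]]
 ->  [0.44 0.2  0.3 ]
```

Emit:
jog_arm(
  rows=[
    [[0,-0.67,0.11,-1.0,-0.7,6.1,0.4],[0,-1.34,0.21,-2.0,-1.5,12.1,0.8],[0,-2.02,0.32,-3.01,-2.2,18.2,1.2],[0,-2.69,0.42,-4.01,-3.0,24.2,1.7],[0,-3.36,0.53,-5.01,-3.7,30.3,2.1]],
  ],
)

```text
t: 6.45
eef_pos: [0.4452, 0.1919, 0.2846]
tool_rot: [[-0.879, -0.131, 0.458], [-0.153, 0.988, -0.011], [-0.451, -0.08, -0.889]]
contact_force: [-0.0, -0.3, -1.9]
finger_gap: 0.174
finger_force: 58.9
```

```bash
python3 - <<'E'
from h import *
s=ctrl.state();print(np.round(s["joint_pos"],3),s["joint_vel"].round(2),s["eef_pos"])
R=tool(8.7,10)
plan([(np.array([.43,.07,.31]),R,0,25),(np.array([.44,-.16,.31]),R,0,25)])
E
```

```text
[-0.032  0.099 -0.757  2.194  0.704  0.65   0.425] [ 0.43 -0.11 -0.2  -0.77 -2.02  0.7   2.09] [0.44520542 0.19193213 0.28461852]
[[[0, 0.34, -2.01, -0.47, -0.8, 2.8, 0.1], [0, 0.69, -4.02, -0.94, -1.6, 5.6, 0.1], [0, 1.03, -6.03, -1.41, -2.4, 8.4, 0.2], [0, 1.37, -8.03, -1.88, -3.1, 11.2, 0.3], [0, 1.72, -10.04, -2.35, -3.9, 14.0, 0.3]]]
[[[0, 0.45, -1.98, -0.51, -0.8, 2.8, 0.1]]]
 ->  [0.43 0.07 0.31]
[[[0, 0.24, -2.29, -0.04, -0.0, 0.0, -0.0], [0, 0.49, -4.58, -0.09, -0.0, 0.0, -0.0], [0, 0.73, -6.87, -0.13, -0.0, 0.0, -0.0], [0, 0.98, -9.15, -0.17, -0.0, 0.0, -0.0], [0, 1.22, -11.44, -0.21, -0.0, 0.0, -0.0]]]
[[[0, 0.25, -2.29, -0.05, -0.0, 0.0, -0.0], [0, 0.49, -4.58, -0.09, -0.0, 0.0, -0.0], [0, 0.74, -6.87, -0.13, -0.0, 0.0, -0.0], [0, 0.98, -9.16, -0.17, -0.0, 0.0, -0.0], [0, 1.23, -11.45, -0.22, -0.0, 0.0, -0.0]]]
 ->  [ 0.44 -0.16  0.31]
```

Emit:
jog_arm(
  rows=[
    [[0,0.34,-2.01,-0.47,-0.8,2.8,0.1],[0,0.69,-4.02,-0.94,-1.6,5.6,0.1],[0,1.03,-6.03,-1.41,-2.4,8.4,0.2],[0,1.37,-8.03,-1.88,-3.1,11.2,0.3],[0,1.72,-10.04,-2.35,-3.9,14.0,0.3]],
  ],
)

```text
t: 6.87
eef_pos: [0.433, 0.0892, 0.3065]
tool_rot: [[-0.963, -0.149, 0.224], [-0.148, 0.989, 0.021], [-0.224, -0.013, -0.974]]
contact_force: [0.0, -0.6, -1.3]
finger_gap: 0.174
finger_force: 58.9
```

```bash
python3 - <<'E'
from h import *
s=ctrl.state();print(np.round(s["joint_pos"],3),s["joint_vel"].round(2),s["eef_pos"])
R=tool(8.7,10)
plan([(np.array([.44,-.16,.31]),R,0,25)])
E
```

```text
[ 0.269  0.047 -0.668  2.091  0.135  0.801  1.243] [ 0.52  0.04  0.31 -0.32 -0.79  0.66  1.38] [0.4330331  0.08921579 0.30647638]
[[[0, 0.29, -2.47, -0.07, -0.1, 0.3, 0.0], [0, 0.59, -4.95, -0.14, -0.2, 0.6, 0.0], [0, 0.88, -7.42, -0.21, -0.2, 0.9, 0.0], [0, 1.18, -9.9, -0.28, -0.3, 1.2, 0.0], [0, 1.47, -12.37, -0.35, -0.4, 1.5, 0.0]]]
[[[0, 0.3, -2.48, -0.08, -0.1, 0.3, 0.0], [0, 0.6, -4.95, -0.16, -0.1, 0.6, 0.0], [0, 0.89, -7.43, -0.24, -0.2, 0.9, 0.0], [0, 1.19, -9.9, -0.32, -0.3, 1.2, 0.0], [0, 1.49, -12.38, -0.4, -0.4, 1.5, 0.0]]]
 ->  [ 0.44 -0.16  0.31]
```

Emit:
jog_arm(
  rows=[
    [[0,0.29,-2.47,-0.07,-0.1,0.3,0],[0,0.59,-4.95,-0.14,-0.2,0.6,0],[0,0.88,-7.42,-0.21,-0.2,0.9,0],[0,1.18,-9.9,-0.28,-0.3,1.2,0],[0,1.47,-12.37,-0.35,-0.4,1.5,0]],
  ],
)

```text
t: 7.28
eef_pos: [0.4366, -0.0357, 0.3079]
tool_rot: [[-0.968, -0.15, 0.199], [-0.149, 0.989, 0.021], [-0.2, -0.009, -0.98]]
contact_force: [1.1, 0.4, -1.2]
finger_gap: 0.175
finger_force: 58.9
```

Emit:
jog_arm(
  rows=[
    [[0,0.3,-2.48,-0.08,-0.1,0.3,0],[0,0.6,-4.95,-0.16,-0.1,0.6,0],[0,0.89,-7.43,-0.24,-0.2,0.9,0],[0,1.19,-9.9,-0.32,-0.3,1.2,0],[0,1.49,-12.38,-0.4,-0.4,1.5,0]],
  ],
)

```text
t: 7.7
eef_pos: [0.44, -0.1605, 0.3098]
tool_rot: [[-0.973, -0.151, 0.172], [-0.15, 0.988, 0.024], [-0.174, -0.003, -0.985]]
contact_force: [-0.3, 1.1, -0.7]
finger_gap: 0.173
finger_force: 58.9
```

```bash
cat >> h.py <<'E'
def tcp_for_link(origin,yaw,tilt=45,g=.017,off=np.array([-.03,0,0])):
    R=tool(yaw,tilt);return local(origin,yaw,off)+g*R[:,2],R
E
python3 - <<'E'
from h import *
s=ctrl.state();print(np.round(s["joint_pos"],3),s["joint_vel"].round(2),s["eef_pos"])
o=local(HP,ST,[0,-.12,.0205])-[0,0,.045];p,R=tcp_for_link(o,ST);print(o,p)
plan([(p,R,0,20,5.5)])
E
```

```text
[ 0.633  0.118 -0.394  1.991 -0.025  0.88   1.982] [ 0.38  0.24  0.26 -0.3  -0.04  0.17  0.68] [ 0.43999178 -0.16048061  0.30978437]
[ 0.58941547 -0.12227315  0.3105    ] [ 0.5716201  -0.1248375   0.29847918]
[[[0, -1.88, 0.22, 0.49, 0.0, -5.0, 0.1], [0, -3.76, 0.44, 0.99, 0.0, -10.0, 0.2], [0, -5.64, 0.66, 1.48, 0.0, -15.0, 0.2], [0, -7.51, 0.88, 1.98, 0.1, -20.0, 0.3], [0, -9.39, 1.09, 2.47, 0.1, -25.0, 0.4]]]
[[[0, -1.49, 0.24, 1.24, -0.0, -5.0, 0.1], [0, -2.99, 0.47, 2.49, -0.0, -10.0, 0.1]]]
 ->  [ 0.5717 -0.1248  0.2985]
```

Emit:
jog_arm(
  rows=[
    [[0,-1.88,0.22,0.49,0.0,-5.0,0.1],[0,-3.76,0.44,0.99,0.0,-10.0,0.2],[0,-5.64,0.66,1.48,0.0,-15.0,0.2],[0,-7.51,0.88,1.98,0.1,-20.0,0.3],[0,-9.39,1.09,2.47,0.1,-25.0,0.4]],
  ],
)

```text
t: 8.12
eef_pos: [0.5347, -0.1342, 0.302]
tool_rot: [[-0.809, -0.143, 0.571], [-0.119, 0.99, 0.079], [-0.576, -0.004, -0.817]]
contact_force: [1.7, 2.4, -0.5]
finger_gap: 0.178
finger_force: 58.9
```

Emit:
jog_arm(
  rows=[
    [[0,-1.49,0.24,1.24,0,-5.0,0.1],[0,-2.99,0.47,2.49,0,-10.0,0.1],[0,-2.99,0.47,2.49,0,-10.0,0.1],[0,-2.99,0.47,2.49,0,-10.0,0.1]],
  ],
)

```text
t: 8.45
eef_pos: [0.5725, -0.129, 0.3147]
tool_rot: [[-0.717, -0.151, 0.681], [-0.101, 0.988, 0.113], [-0.69, 0.012, -0.724]]
contact_force: [0.0, -1.7, -2.1]
finger_gap: 0.173
finger_force: 59.0
```

```bash
cat >> h.py <<'E'
def linkpts(o,yaw,cams=("scene","side"),tag=""):
    """link-frame stats of orange bar and wire around expected origin o"""
    for c in cams:
        im,d=ctrl.read_camera(c);hsv=cv2.cvtColor(im,cv2.COLOR_RGB2HSV)
        if tag: cv2.imwrite(f"pics/{c}_{tag}.png",im[:,:,::-1]);np.savez(f"{c}_{tag}.npz",im=im,d=d)
        P,uv=pts(c,np.ones(d.shape,bool),d);H=hsv[uv[:,1],uv[:,0]].astype(int)
        q=Ro.from_euler("z",-yaw,degrees=True).apply(P-o)
        n=np.all(np.abs(q)<[.055,.035,.09],axis=1)
        orr=n&(H[:,0]<20)&(H[:,1]>150)
        up=n&~orr&(q[:,2]>.018)&(abs(q[:,0])<.03); dn=n&~orr&(q[:,2]<-.018)&(abs(q[:,0])<.03)
        for nm,k in (("bar",orr),("eye",up),("loop",dn)):
            if k.sum()>3:
                lo,hi=np.percentile(q[k],[2,98],axis=0)*1000;sl=np.polyfit(q[k][:,0],q[k][:,1:],1)[0] if nm=="bar" else ""
                print(c,nm,k.sum(),lo.round(1),hi.round(1),"mean",(q[k].mean(0)*1000).round(1),sl)
E
python3 - <<'E'
from h import *
s=ctrl.state();print(np.round(s["joint_pos"],3),s["eef_pos"])
R=np.array(s["tool_rot"]);print(np.degrees(Ro.from_matrix(R.T@tool(ST,45)).as_rotvec()).round(2))
o=s["eef_pos"]-.017*R[:,2]+local([0,0,0],ST,[.03,0,0]);print(o)
linkpts(o,ST,tag="l1")
E
```

```text
[ 1.122  0.248 -0.95   2.152 -0.58   0.161  2.52 ] [ 0.57253005 -0.12899948  0.3146823 ]
[ 0.82 -1.37 -0.14]
[ 0.59064923 -0.12663505  0.32698574]
scene bar 127 [-33.4  -7.8  -8.4] [43.  11.4 12.3] mean [11.8  3.3  3.4] [ 0.05033691 -0.09599544]
scene eye 44 [-26.7  -4.6  19.4] [23.5  8.8 53.8] mean [ 4.6  1.9 36.9] 
scene loop 50 [-15.2  -2.4 -66.7] [ 19.    5.5 -20.2] mean [  1.9   2.2 -46.5] 
side bar 197 [-18.9  -3.5 -11. ] [40.1  8.4 10.6] mean [12.6  4.   1.2] [-0.00335952 -0.10341527]
side eye 81 [-14.   -4.3  19.6] [23.3  4.4 54.1] mean [ 3.9 -0.3 39. ] 
side loop 53 [-13.5  -5.4 -63.8] [  7.    3.4 -20.7] mean [ -7.4  -0.8 -46.8]
```

```bash
cat >> h.py <<'E'
T0=46.
def linkpose(p,R,g=.017):
    "link origin and rotation from tool pose"
    RL=R@tool(0,T0).T
    return p-g*R[:,2]+RL@[.03,0,0], RL
def tcp_for_eye(eye,yaw,tilt,g=.017):
    R=tool(yaw,tilt);o,RL=linkpose(np.zeros(3),R,g);return np.array(eye)-(o+RL@[0,0,.045]),R
E
python3 - <<'E'
from h import *
p,R=tcp_for_eye(local(HP,ST,[0,-.07,.0205]),ST,38)
q,_=tcp_for_eye(local(HP,ST,[0,-.12,.0205]),ST,38)
print(q,p);plan([(q,R,0,20,5),(p,R,0,20,5)])
E
```

```text
[ 0.56417164 -0.12591084  0.30171695] [ 0.55704019 -0.07642203  0.30171695]
[[[0, 0.67, 0.26, 0.21, 0.4, 2.7, -0.1], [0, 1.34, 0.51, 0.43, 0.7, 5.5, -0.1]]]
 ->  [ 0.5642 -0.126   0.3017]
[[[0, 0.0, 1.67, -0.0, 0.0, -0.0, -0.0], [0, 0.0, 3.34, -0.0, 0.0, -0.0, -0.0], [0, 0.01, 5.0, -0.0, 0.0, -0.0, -0.0]]]
 ->  [ 0.557  -0.0765  0.3017]
```

Emit:
jog_arm(
  rows=[
    [[0,0.67,0.26,0.21,0.4,2.7,-0.1],[0,1.34,0.51,0.43,0.7,5.5,-0.1],[0,1.34,0.51,0.43,0.7,5.5,-0.1],[0,1.34,0.51,0.43,0.7,5.5,-0.1]],
  ],
)

```text
t: 8.88
eef_pos: [0.5646, -0.1245, 0.3028]
tool_rot: [[-0.78, -0.145, 0.609], [-0.116, 0.989, 0.087], [-0.615, -0.003, -0.788]]
contact_force: [0.1, 0.7, -1.8]
finger_gap: 0.174
finger_force: 59.0
```

```bash
cat >> h.py <<'E'
def rep(eye_rel=True):
    s=ctrl.state();R=np.array(s["tool_rot"]);o,RL=linkpose(s["eef_pos"],R)
    print("t",s["t"],"q",np.round(s["joint_pos"],3),"p",np.round(s["eef_pos"],4),"tilt",np.degrees(np.arcsin(np.hypot(R[0,2],R[1,2]))).round(1),"yaw",np.degrees(np.arctan2(-R[0,1],R[1,1])).round(1),"F",np.round(s["contact_force"],1))
    e=o+RL@[0,0,.045];print("eye in stand mm",(Ro.from_euler("z",-ST,degrees=True).apply(e-HP)*1000).round(1))
    return s,R,o
E
python3 - <<'E'
from h import *
rep()
p,R=tcp_for_eye(local(HP,ST,[0,-.07,.0205]),ST,38)
plan([(p,R,0,15,5)])
E
```

```text
t 8.8833 q [ 0.828  0.195 -0.653  2.131 -0.427  0.251  2.321] p [ 0.5646 -0.1245  0.3028] tilt 38.0 yaw 8.3 F [ 0.1  0.7 -1.8]
eye in stand mm [   0.7 -118.5   21.6]
[[[0, 0.02, 1.22, 0.01, -0.0, -0.0, 0.0], [0, 0.05, 2.43, 0.02, -0.0, -0.0, 0.1], [0, 0.07, 3.65, 0.03, -0.0, -0.0, 0.1], [0, 0.1, 4.87, 0.04, -0.0, -0.0, 0.2]]]
 ->  [ 0.557  -0.0764  0.3017]
```

Good. Move to the pre-insert point and measure eye vs tip.

Emit:
jog_arm(
  rows=[
    [[0,0.02,1.22,0.01,0,0,0],[0,0.05,2.43,0.02,0,0,0.1],[0,0.07,3.65,0.03,0,0,0.1],[0,0.1,4.87,0.04,0,0,0.2],[0,0.1,4.87,0.04,0,0,0.2]],
  ],
)

```text
t: 9.3
eef_pos: [0.5565, -0.0751, 0.3016]
tool_rot: [[-0.779, -0.143, 0.61], [-0.112, 0.99, 0.089], [-0.616, 0.001, -0.787]]
contact_force: [0.2, 0.3, -1.6]
finger_gap: 0.171
finger_force: 59.0
```

```bash
python3 - <<'E'
from h import *
s,R,o=rep()
print(o);linkpts(o,ST,tag="l2")
v=[]
for c in ("side","scene"):
    im=cv2.imread(f"pics/{c}_l2.png");m=ctrl.camera_model(c);x=np.array(m["extrinsics"])@np.append(local(HP,ST,[0,-.05,0]),1)
    u=np.array(m["intrinsics"])@x[:3];u=(u[:2]/u[2]).astype(int);print(c,u)
    v.append(cv2.resize(im[u[1]-45:u[1]+65,u[0]-55:u[0]+55],(390,390),interpolation=cv2.INTER_CUBIC))
cv2.imwrite("pics/v2.png",np.hstack(v))
for c in ("side","scene"):
    f=np.load(f"{c}_l2.npz");P,_=pts(c,np.ones(f["d"].shape,bool),f["d"]);q=Ro.from_euler("z",-ST,degrees=True).apply(P-HP)*1000
    k=np.all((q>[-20,-45,-10])&(q<[20,60,30]),axis=1)
    for a,b in((-45,-34),(-34,-15),(-15,10),(10,40)):
        t=q[k&(q[:,1]>a)&(q[:,1]<b)]
        if len(t)>2: print(c,a,len(t),np.percentile(t,[5,95],axis=0).round(1).tolist())
E
```

```text
t 9.3 q [ 0.672  0.146 -0.596  2.186 -0.376  0.202  2.167] p [ 0.5565 -0.0751  0.3016] tilt 38.1 yaw 8.2 F [ 0.2  0.3 -1.6]
eye in stand mm [ -0.4 -68.7  20.4]
[ 0.57555393 -0.07235871  0.3108018 ]
scene bar 127 [-30.   -7.1  -9.7] [43.4 11.  15.9] mean [13.   3.1  3.9] [ 0.04918615 -0.16603364]
scene eye 52 [-28.8  -7.6  19.6] [27.6 32.1 55.8] mean [ 4.   5.5 36.4] 
scene loop 44 [-19.9  -4.5 -65.1] [ 14.8   4.8 -21.8] mean [ -1.9   0.8 -47. ] 
side bar 65 [-21.6  -3.2  -8.1] [ 3.7  7.9 15.6] mean [-6.2  3.4  5.9] [ 0.07858052 -0.5012613 ]
side eye 101 [-29.8 -14.2  19.3] [25.5 33.2 54.8] mean [-0.8  3.9 38.4] 
side loop 73 [-16.9  -6.5 -60.5] [ 12.8   3.  -19.9] mean [ -4.6  -1.9 -43.3] 
side [309 208]
scene [319 199]
side -45 13 [[-5.7, -41.8, 10.2], [0.1, -34.6, 18.0]]
side -34 19 [[-4.8, -33.4, 3.3], [1.4, -17.9, 10.8]]
side -15 19 [[-5.1, -14.8, 3.7], [-0.0, 6.9, 7.3]]
side 10 11 [[-4.8, 13.0, 2.2], [-2.7, 34.1, 7.8]]
scene -45 6 [[-4.0, -39.9, 3.7], [0.8, -34.9, 14.9]]
scene -34 19 [[-6.2, -32.8, 0.8], [2.7, -18.6, 16.0]]
scene -15 20 [[-2.9, -12.4, -2.2], [3.9, 7.7, 6.7]]
scene 10 25 [[-5.0, 11.6, -4.7], [3.9, 38.7, 7.3]]
```

View pics/v2.png

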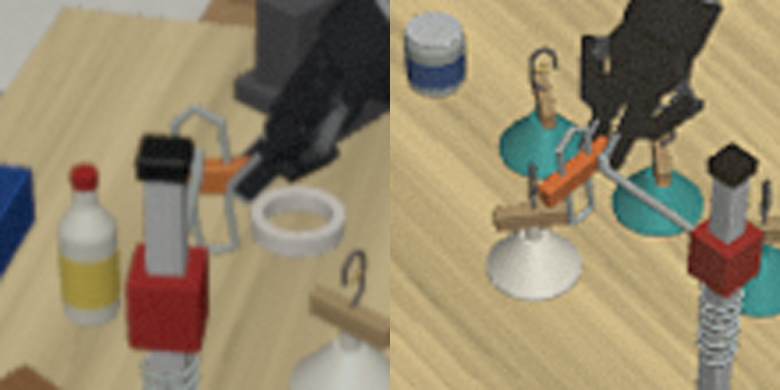

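```bash
python3 - <<'E'
from h import *
p,R=tcp_for_eye(local(HP,ST,[0.001,0.0,.0205]),ST,38)
plan([(p,R,0,14,5)])
E
```

```text
[[[0, -0.01, 1.18, 0.01, 0.0, 0.0, -0.0], [0, -0.03, 2.35, 0.02, 0.0, 0.0, -0.0], [0, -0.04, 3.53, 0.03, 0.0, 0.0, -0.0], [0, -0.06, 4.7, 0.04, 0.0, 0.0, -0.0], [0, -0.07, 5.88, 0.06, 0.0, 0.1, -0.1]]]
[[[0, -0.02, 1.18, 0.01, 0.0, -0.0, 0.0]]]
 ->  [ 0.5481 -0.007   0.3017]
```

Emit:
jog_arm(
  rows=[
    [[0,-0.01,1.18,0.01,0.0,0.0,0],[0,-0.03,2.35,0.02,0.0,0.0,0],[0,-0.04,3.53,0.03,0.0,0.0,0],[0,-0.06,4.7,0.04,0.0,0.0,0],[0,-0.07,5.88,0.06,0.0,0.1,-0.1]],
  ],
)

```text
t: 9.82
eef_pos: [0.5496, -0.0198, 0.3014]
tool_rot: [[-0.781, -0.14, 0.609], [-0.11, 0.99, 0.087], [-0.615, 0.001, -0.789]]
contact_force: [0.0, 0.3, -1.4]
finger_gap: 0.173
finger_force: 59.0
```

Emit:
jog_arm(
  rows=[
    [[0,-0.02,1.18,0.01,0.0,0,0.0],[0,-0.02,1.18,0.01,0.0,0,0.0]],
  ],
)

```text
t: 9.98
eef_pos: [0.5482, -0.0032, 0.3017]
tool_rot: [[-0.78, -0.149, 0.608], [-0.117, 0.989, 0.092], [-0.615, 0.001, -0.788]]
contact_force: [-0.7, 0.6, -1.1]
finger_gap: 0.173
finger_force: 59.0
```

```bash
python3 - <<'E'
from h import *
s,R0,o=rep()
linkpts(o,ST,tag="l3")
p,R=tcp_for_eye(local(HP,ST,[0.001,0.0,-.004]),ST,38)
plan([(p,R,0,6,5)])
E
```

```text
t 9.9833 q [ 0.31   0.091 -0.406  2.236 -0.036  0.161  1.671] p [ 0.5482 -0.0032  0.3017] tilt 38.0 yaw 8.5 F [-0.7  0.6 -1.1]
eye in stand mm [ 1.8  3.9 20.5]
scene bar 117 [-30.3  -9.4  -9.3] [44.1 10.3 16.2] mean [13.5  2.7  3.9] [ 0.03250915 -0.17715211]
scene eye 100 [-29.1 -32.1  20.4] [27.5 30.9 51.6] mean [ 3.5  3.1 31.1] 
scene loop 46 [-17.7  -3.  -66.2] [ 15.9   6.  -18.8] mean [ -2.5   1.  -45.6] 
side bar 70 [-21.2  -5.3  -5.9] [40.5  7.2 14.8] mean [3.6 2.9 6.7] [-0.01245619 -0.14576571]
side eye 94 [-29.7 -28.4  18.4] [ 5.2 25.3 50.1] mean [-7.7 -1.2 31.1] 
side loop 43 [-19.   -5.8 -59. ] [ -9.2   1.  -18.6] mean [-14.   -1.8 -39.9] 
[[[0, 0.3, -0.01, 0.38, 0.0, -0.0, 0.0], [0, 0.61, -0.02, 0.76, 0.0, -0.0, 0.0], [0, 0.91, -0.03, 1.14, 0.1, -0.0, 0.0], [0, 1.21, -0.04, 1.52, 0.1, -0.0, 0.0], [0, 1.52, -0.04, 1.9, 0.1, -0.1, 0.0]]]
 ->  [ 0.548  -0.007   0.2772]
```

Emit:
jog_arm(
  rows=[
    [[0,0.3,-0.01,0.38,0.0,0,0.0],[0,0.61,-0.02,0.76,0.0,0,0.0],[0,0.91,-0.03,1.14,0.1,0,0.0],[0,1.21,-0.04,1.52,0.1,0,0.0],[0,1.52,-0.04,1.9,0.1,-0.1,0.0]],
  ],
)

```text
t: 10.5
eef_pos: [0.5468, -0.0109, 0.2798]
tool_rot: [[-0.786, -0.137, 0.603], [-0.111, 0.991, 0.081], [-0.608, -0.003, -0.794]]
contact_force: [-3.5, 1.1, 1.5]
finger_gap: 0.173
finger_force: 59.6
```

```bash
python3 - <<'E'
from h import *
s,R0,o=rep()
plan([(s["eef_pos"]+[0,0,-.005],R0,0,6,5)])
E
```

```text
t 10.5 q [ 0.756  0.185 -0.898  2.245  0.758  0.167  0.913] p [ 0.5468 -0.0109  0.2798] tilt 37.5 yaw 7.9 F [-3.5  1.1  1.5]
eye in stand mm [-0.3 -3.7 -1.7]
[[[0, 0.3, 0.0, 0.4, 0.0, -0.0, -0.0]]]
 ->  [ 0.5468 -0.0109  0.2748]
```

```bash
python3 - <<'E'
from h import *
s,R0,o=rep()
v=[]
for c in ("side","scene"):
    im,d=ctrl.read_camera(c);im=im[:,:,::-1];m=ctrl.camera_model(c);x=np.array(m["extrinsics"])@np.append(local(HP,ST,[0,0,0]),1)
    P,_=pts(c,np.ones(d.shape,bool),d);q=Ro.from_euler("z",-ST,degrees=True).apply(P-HP)*1000
    k=np.all((q>[-12,-45,-25])&(q<[12,-10,30]),axis=1);t=q[k];print(c,len(t),np.percentile(t,[5,50,95],axis=0).round(1).tolist())
    u=np.array(m["intrinsics"])@x[:3];u=(u[:2]/u[2]).astype(int)
    v.append(cv2.resize(im[u[1]-35:u[1]+45,u[0]-40:u[0]+40],(400,400),interpolation=cv2.INTER_CUBIC))
cv2.imwrite("pics/v3.png",np.hstack(v))
E
```

```text
t 10.5 q [ 0.756  0.185 -0.898  2.245  0.758  0.167  0.913] p [ 0.5468 -0.0109  0.2798] tilt 37.5 yaw 7.9 F [-3.5  1.1  1.5]
eye in stand mm [-0.3 -3.7 -1.7]
side 34 [[-5.7, -38.8, -1.3], [-2.1, -33.5, 3.2], [1.4, -20.0, 13.1]]
scene 26 [[-5.8, -36.7, -6.8], [0.9, -27.6, -0.7], [3.3, -12.6, 7.9]]
```

View pics/v3.png

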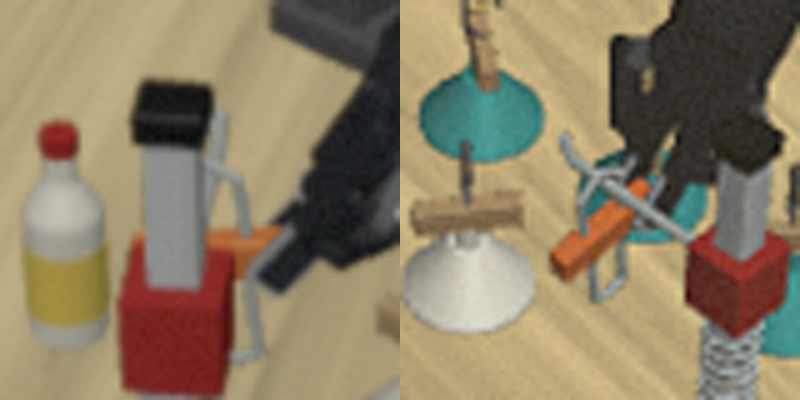

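Emit:
jog_arm(
  rows=[
    [[2.2,0,0,0,0,0,0],[3,0,0,0,0,0,0],[4.5,0,0,0,0,0,0],[4.5,0,0,0,0,0,0],[4.5,0,0,0,0,0,0]],
  ],
)

```text
t: 11.02
eef_pos: [0.5466, -0.0087, 0.28]
tool_rot: [[-0.786, -0.14, 0.603], [-0.114, 0.99, 0.082], [-0.608, -0.004, -0.794]]
contact_force: [0.4, 0.7, 0.1]
finger_gap: 0.526
finger_force: 0.0
```

Emit:
jog_arm(
  rows=[
    [[4.5,0,0,-1,0,0,0],[4.5,0,0,-3,0,0,0],[4.5,0,0,-5,0,0,0],[4.5,0,0,-7,0,0,0],[4.5,0,0,-9,0,0,0]],
  ],
)

```text
t: 11.43
eef_pos: [0.5118, -0.0251, 0.3139]
tool_rot: [[-0.801, -0.12, 0.586], [-0.107, 0.993, 0.057], [-0.589, -0.017, -0.808]]
contact_force: [-0.8, -0.6, 0.5]
finger_gap: 0.527
finger_force: 0.0
```

```bash
cat >> h.py <<'E'
def links(cs=("side","scene"),pic=None,sz=0.0):
    v=[]
    for c in cs:
        im,d=ctrl.read_camera(c);hsv=cv2.cvtColor(im,cv2.COLOR_RGB2HSV);P,uv=pts(c,np.ones(d.shape,bool),d);H=hsv[uv[:,1],uv[:,0]].astype(int)
        q=Ro.from_euler("z",-ST,degrees=True).apply(P-HP)*1000
        k=np.all((q>[-60,-45,-200])&(q<[60,75,40]),axis=1);o=k&(H[:,0]<20)&(H[:,1]>150)&(q[:,1]<45)&(q[:,2]<-10)
        w=k&~o&(abs(q[:,0])<25)&(q[:,1]>-30)&(q[:,1]<30)
        a=q[o];l=q[w&(q[:,2]<-65)]
        if len(a): print(c,"bar",len(a),"lo/hi",np.percentile(a,[3,97],axis=0).round(1).tolist(),"rect",cv2.minAreaRect(a[:,:2].astype(np.float32)))
        if len(l): print(c,"low wire",len(l),np.percentile(l,[3,50,97],axis=0).round(1).tolist())
        t=q[k&(q[:,1]<-28)&(abs(q[:,0])<12)&(q[:,2]>-60)]
        if len(t): print(c,"tip",len(t),np.percentile(t,[5,50,95],axis=0).round(1).tolist())
        if pic:
            m=ctrl.camera_model(c);x=np.array(m["extrinsics"])@np.append(HP+[0,0,sz],1);u=np.array(m["intrinsics"])@x[:3];u=(u[:2]/u[2]).astype(int)
            v.append(cv2.resize(im[max(u[1]-40,0):u[1]+60,u[0]-50:u[0]+50,::-1],(400,400),interpolation=cv2.INTER_CUBIC))
    if pic: cv2.imwrite(pic,np.hstack(v))
E
python3 - <<'E'
from h import *
rep();links()
E
```

```text
t 11.4333 q [ 1.187  0.072 -1.247  2.238  0.134  0.253  1.542] p [ 0.5118 -0.0251  0.3139] tilt 36.1 yaw 6.9 F [-0.8 -0.6  0.5]
eye in stand mm [-35.6 -12.5  31.8]
side bar 131 lo/hi [[-41.5, -9.8, -55.2], [-2.5, 1.6, -34.5]] rect ((-3.2092323303222656, -3.3551559448242188), (76.83847045898438, 13.821625709533691), 2.5062813758850098)
side low wire 44 [[-22.3, -13.1, -108.4], [-17.8, -7.7, -89.7], [-10.8, -4.0, -65.6]]
side tip 21 [[-5.2, -38.0, -0.4], [-1.7, -33.6, 6.8], [1.0, -30.7, 11.1]]
scene bar 118 lo/hi [[-36.7, -10.8, -56.2], [37.0, 6.9, -35.4]] rect ((-2.030467987060547, -1.6270208358764648), (81.64048767089844, 19.994291305541992), 1.2740615606307983)
scene low wire 34 [[-21.7, -8.7, -112.1], [-4.3, -4.6, -100.9], [10.4, 0.2, -73.3]]
scene tip 13 [[-3.0, -37.7, -4.2], [-2.0, -33.5, 0.7], [2.3, -30.5, 10.0]]
```

```bash
python3 - <<'E'
from h import *
for c in ("scene","side"):
    for tag in ("0","_l2","_l3"):
        f=np.load(f"{c}{tag}.npz");P,_=pts(c,np.ones(f["d"].shape,bool),f["d"])
        q=Ro.from_euler("z",27.2,degrees=True).apply(P-[.502,-.2403,0])*1000
        b=q[np.all((abs(q)<[60,22,400]),axis=1)&(q[:,2]>64)&(q[:,2]<92)]
        h=q[np.all((abs(q)<[14,28,400]),axis=1)&(q[:,2]>90)&(q[:,2]<150)]
        print(c,tag,"bar",cv2.minAreaRect(b[:,:2].astype(np.float32)))
        for a in range(90,150,10):
            t=h[(h[:,2]>=a)&(h[:,2]<a+10)]
            if len(t):print(a,len(t),t[:,:2].min(0).round(0),t[:,:2].max(0).round(0),t[:,:2].mean(0).round(1))
plan([(np.array([.45,-.07,.37]),tool(0,25),5,20,5)])
E
```

```text
scene 0 bar ((-0.5262374877929688, -0.4654083251953125), (32.138275146484375, 76.78096771240234), 87.1253662109375)
90 7 [-6. -9.] [12. 12.] [4.2 1.9]
100 1 [ 0. -2.] [ 0. -2.] [ 0.3 -2.4]
110 6 [ -2. -12.] [ 2. 15.] [1.  1.9]
120 4 [ -1. -16.] [ 2. 11.] [ 1.1 -2.5]
130 9 [ -2. -12.] [ 3. 16.] [0.  4.1]
140 2 [1. 3.] [1. 3.] [0.9 2.8]
scene _l2 bar ((2.780834197998047, -0.012326240539550781), (25.929906845092773, 69.91136169433594), 85.75322723388672)
90 5 [-11.  -9.] [ 5. 14.] [-1.1  1.7]
100 1 [  0. -25.] [  0. -25.] [  0.3 -25.2]
110 5 [ -1. -19.] [ 2. 10.] [ 1. -2.]
120 6 [ -2. -15.] [ 2. 16.] [0.3 2.1]
130 5 [-2.  4.] [ 2. 12.] [-0.3  7.9]
140 4 [-1. -7.] [ 3. 13.] [0.9 2.4]
scene _l3 bar ((-0.5111885070800781, -1.1346092224121094), (32.466365814208984, 79.07686614990234), 88.83560180664062)
90 5 [ -7. -12.] [ 6. 10.] [-0.5 -3.8]
100 1 [  1. -22.] [  1. -22.] [  0.8 -21.7]
110 5 [ -2. -19.] [ 2. 10.] [ 0.4 -1.8]
120 3 [ -1. -14.] [ 2. 13.] [1.1 3. ]
130 10 [ -3. -10.] [ 3. 16.] [0.3 5.4]
140 2 [-1. -8.] [ 0. -1.] [-0.2 -4. ]
side 0 bar ((0.9783744812011719, -2.480447769165039), 
[... 535 characters left out ...]
.4]
120 9 [ -0. -20.] [ 4. 10.] [ 2.  -4.4]
130 11 [ -2. -17.] [ 7. 13.] [1.8 1.7]
140 8 [-2. -5.] [2. 7.] [-0.  0.]
side _l3 bar ((0.8575782775878906, -2.1092100143432617), (21.688920974731445, 83.31547546386719), 89.59965515136719)
90 12 [-10. -19.] [9. 5.] [ 1.  -5.8]
100 6 [ -2. -17.] [  4. -11.] [  0.7 -14.1]
110 10 [ -2. -18.] [ 5. -0.] [  1.8 -11. ]
120 9 [ -1. -17.] [ 6. 11.] [2.3 1.4]
130 11 [ -0. -15.] [ 8. 10.] [ 2.5 -1.8]
140 8 [-1. -7.] [3. 8.] [ 0.6 -0.8]
[[[5, 0.43, -0.75, -1.67, 0.5, 2.2, 1.3], [5, 0.85, -1.5, -3.34, 1.0, 4.5, 2.6], [5, 1.28, -2.25, -5.02, 1.5, 6.7, 3.8], [5, 1.71, -3.0, -6.69, 2.0, 8.9, 5.1], [5, 2.13, -3.75, -8.36, 2.5, 11.1, 6.4]]]
 ->  [ 0.45 -0.07  0.37]
```

Emit:
jog_arm(
  rows=[
    [[5,0.43,-0.75,-1.67,0.5,2.2,1.3],[5,0.85,-1.5,-3.34,1.0,4.5,2.6],[5,1.28,-2.25,-5.02,1.5,6.7,3.8],[5,1.71,-3.0,-6.69,2.0,8.9,5.1],[5,2.13,-3.75,-8.36,2.5,11.1,6.4]],
  ],
)

```text
t: 11.95
eef_pos: [0.4494, -0.071, 0.3713]
tool_rot: [[-0.907, 0.003, 0.421], [0.002, 1.0, -0.002], [-0.421, -0.001, -0.907]]
contact_force: [0.1, -0.2, -0.6]
finger_gap: 0.587
finger_force: 0.0
```

```bash
python3 - <<'E'
from h import *
rep()
R=tool(-20,20)
plan([(np.array([.50,-.16,.26]),R,4,22,6),(np.array([.54,-.10,.17]),tool(5,40),4,22,6)])
E
```

```text
t 11.95 q [ 1.426 -0.195 -1.161  2.094 -0.415  0.735  2.057] p [ 0.4494 -0.071   0.3713] tilt 24.9 yaw -0.2 F [ 0.1 -0.2 -0.6]
eye in stand mm [-94.6 -54.6  82.9]
[[[4, 0.01, -1.27, 1.75, 1.1, 0.7, 2.6], [4, 0.02, -2.53, 3.5, 2.1, 1.4, 5.2], [4, 0.03, -3.8, 5.25, 3.2, 2.1, 7.9], [4, 0.05, -5.07, 7.0, 4.3, 2.8, 10.5], [4, 0.06, -6.34, 8.74, 5.4, 3.5, 13.1]]]
[[[4, -0.37, -1.05, 1.85, 1.0, 0.7, 2.6], [4, -0.73, -2.11, 3.7, 2.1, 1.4, 5.3]]]
 ->  [ 0.5  -0.16  0.26]
[[[4, 0.25, 1.17, 1.51, -2.1, -3.3, -3.6], [4, 0.49, 2.34, 3.01, -4.2, -6.6, -7.3], [4, 0.74, 3.5, 4.52, -6.3, -9.8, -10.9], [4, 0.98, 4.67, 6.03, -8.4, -13.1, -14.5], [4, 1.23, 5.84, 7.54, -10.5, -16.4, -18.2]]]
[[[4, 0.35, 0.97, 1.62, -2.1, -3.3, -3.6]]]
 ->  [ 0.54 -0.1   0.17]
```

Emit:
jog_arm(
  rows=[
    [[4,0.01,-1.27,1.75,1.1,0.7,2.6],[4,0.02,-2.53,3.5,2.1,1.4,5.2],[4,0.03,-3.8,5.25,3.2,2.1,7.9],[4,0.05,-5.07,7.0,4.3,2.8,10.5],[4,0.06,-6.34,8.74,5.4,3.5,13.1]],
  ],
)

```text
t: 12.37
eef_pos: [0.4707, -0.1185, 0.3135]
tool_rot: [[-0.912, 0.188, 0.365], [0.176, 0.982, -0.066], [-0.37, 0.004, -0.929]]
contact_force: [-1.4, -2.4, 1.1]
finger_gap: 0.468
finger_force: 0.0
```

Emit:
jog_arm(
  rows=[
    [[4,-0.37,-1.05,1.85,1.0,0.7,2.6],[4,-0.73,-2.11,3.7,2.1,1.4,5.3]],
  ],
)

```text
t: 12.53
eef_pos: [0.4874, -0.1422, 0.2811]
tool_rot: [[-0.899, 0.284, 0.334], [0.267, 0.959, -0.096], [-0.347, 0.003, -0.938]]
contact_force: [-0.6, -1.4, 0.9]
finger_gap: 0.467
finger_force: 0.0
```

Emit:
jog_arm(
  rows=[
    [[4,0.25,1.17,1.51,-2.1,-3.3,-3.6],[4,0.49,2.34,3.01,-4.2,-6.6,-7.3],[4,0.74,3.5,4.52,-6.3,-9.8,-10.9],[4,0.98,4.67,6.03,-8.4,-13.1,-14.5],[4,1.23,5.84,7.54,-10.5,-16.4,-18.2]],
  ],
)

```text
t: 12.95
eef_pos: [0.5091, -0.1052, 0.2219]
tool_rot: [[-0.842, 0.013, 0.54], [0.015, 1.0, 0.0], [-0.54, 0.008, -0.842]]
contact_force: [-0.7, -0.2, -0.7]
finger_gap: 0.469
finger_force: 0.0
```

```bash
python3 - <<'E'
from h import *
rep();links()
plan([(np.array([.54,-.10,.16]),tool(5,45),4,22,6)])
E
```

```text
t 12.95 q [ 1.005  0.308 -1.004  2.298  1.161  0.224  0.564] p [ 0.5091 -0.1052  0.2219] tilt 32.7 yaw -0.7 F [-0.7 -0.2 -0.7]
eye in stand mm [-47.1 -96.7 -61.9]
side bar 125 lo/hi [[-41.7, -7.5, -52.5], [-4.3, 4.5, -34.4]] rect ((-20.81218719482422, -1.3648290634155273), (41.77204132080078, 15.101655006408691), 4.47353458404541)
side low wire 45 [[-22.6, -8.4, -109.1], [-18.2, -5.0, -91.0], [-11.4, -2.0, -67.7]]
side tip 22 [[-5.6, -37.4, -0.6], [-1.7, -33.2, 5.2], [1.1, -29.4, 11.8]]
scene bar 122 lo/hi [[-37.0, -9.1, -56.2], [36.4, 8.0, -34.5]] rect ((0.2852973937988281, -1.7499608993530273), (79.65967559814453, 21.694719314575195), 4.8310956954956055)
scene low wire 43 [[-22.1, -6.9, -111.9], [-8.1, -2.4, -98.2], [9.0, 1.9, -70.5]]
scene tip 14 [[-4.9, -38.0, -6.1], [-0.5, -33.0, 4.3], [2.7, -28.6, 12.0]]
[[[4, 0.18, 0.15, 1.72, -0.8, -3.1, -1.2], [4, 0.37, 0.29, 3.44, -1.7, -6.2, -2.4], [4, 0.55, 0.44, 5.16, -2.5, -9.3, -3.6], [4, 0.73, 0.59, 6.88, -3.3, -12.4, -4.8]]]
 ->  [ 0.54 -0.1   0.16]
```

Emit:
jog_arm(
  rows=[
    [[4,0.18,0.15,1.72,-0.8,-3.1,-1.2],[4,0.37,0.29,3.44,-1.7,-6.2,-2.4],[4,0.55,0.44,5.16,-2.5,-9.3,-3.6],[4,0.73,0.59,6.88,-3.3,-12.4,-4.8],[4,0.73,0.59,6.88,-3.3,-12.4,-4.8]],
  ],
)

```text
t: 13.47
eef_pos: [0.5226, -0.1164, 0.1726]
tool_rot: [[-0.801, -0.023, 0.598], [-0.04, 0.999, -0.015], [-0.597, -0.036, -0.802]]
contact_force: [-0.5, -1.1, -0.7]
finger_gap: 0.467
finger_force: 0.0
```

```bash
python3 - <<'E'
from h import *
rep()
plan([(np.array([.54,-.10,.16]),tool(5,45),4,22,6)])
E
```

```text
t 13.4667 q [ 1.006  0.503 -1.048  2.363  2.027  0.388 -0.165] p [ 0.5226 -0.1164  0.1726] tilt 36.7 yaw 1.3 F [-0.5 -1.1 -0.7]
eye in stand mm [ -38.5 -106.  -109.3]
[[[4, -0.35, 0.82, 1.01, -2.0, -4.2, -0.7], [4, -0.71, 1.64, 2.03, -4.0, -8.4, -1.4]]]
 ->  [ 0.54 -0.1   0.16]
```

Emit:
jog_arm(
  rows=[
    [[4,-0.35,0.82,1.01,-2.0,-4.2,-0.7],[4,-0.71,1.64,2.03,-4.0,-8.4,-1.4],[4,-0.71,1.64,2.03,-4.0,-8.4,-1.4],[4,-0.71,1.64,2.03,-4.0,-8.4,-1.4]],
  ],
)

```text
t: 13.8
eef_pos: [0.538, -0.0996, 0.1571]
tool_rot: [[-0.71, -0.086, 0.699], [-0.056, 0.996, 0.066], [-0.702, 0.007, -0.712]]
contact_force: [-1.3, -0.8, 0.6]
finger_gap: 0.469
finger_force: 0.0
```

```bash
python3 - <<'E'
from h import *
rep()
plan([(np.array([.54,-.10,.13]),tool(5,45),4,10,6)])
E
```

```text
t 13.8 q [ 1.128  0.738 -1.217  2.418  2.364  0.584 -0.312] p [ 0.538  -0.0996  0.1571] tilt 44.6 yaw 4.9 F [-1.3 -0.8  0.6]
eye in stand mm [ -28.6  -91.7 -121.6]
[[[4, 0.59, -0.03, 0.69, 0.1, -0.1, -0.1], [4, 1.17, -0.05, 1.38, 0.2, -0.3, -0.2], [4, 1.76, -0.08, 2.06, 0.3, -0.4, -0.3]]]
 ->  [ 0.54   -0.1001  0.13  ]
```

```bash
python3 - <<'E'
from h import *
plan([(np.array([.55,-.085,.105]),tool(5,42),4,18,6)])
E
```

```text
[[[4, 0.68, 0.33, 1.16, 0.1, 0.7, -0.1], [4, 1.36, 0.66, 2.32, 0.1, 1.3, -0.2], [4, 2.04, 0.99, 3.48, 0.2, 2.0, -0.2], [4, 2.72, 1.31, 4.64, 0.3, 2.6, -0.3]]]
 ->  [ 0.55  -0.085  0.105]
```

Emit:
jog_arm(
  rows=[
    [[4,0.68,0.33,1.16,0.1,0.7,-0.1],[4,1.36,0.66,2.32,0.1,1.3,-0.2],[4,2.04,0.99,3.48,0.2,2.0,-0.2],[4,2.72,1.31,4.64,0.3,2.6,-0.3],[4,2.72,1.31,4.64,0.3,2.6,-0.3]],
  ],
)

```text
t: 14.22
eef_pos: [0.5515, -0.0852, 0.1065]
tool_rot: [[-0.739, -0.088, 0.667], [-0.071, 0.996, 0.054], [-0.67, -0.008, -0.743]]
contact_force: [-1.7, 0.2, -0.0]
finger_gap: 0.469
finger_force: 0.0
```

```bash
cat >> h.py <<'E'
S=np.array([.5021,-.2417,0.]);SY=-27.5;SG=np.array([-.031,0,.074]);TS=42
E
python3 - <<'E'
from h import *
rep()
R=tool(SY,TS);g=local(S,SY,SG);print(g,g+.017*R[:,2])
a=g-.12*R[:,2]
plan([(np.array([.46,-.12,.20]),tool(-10,35),6,20,6),(a,R,6,20,6)])
E
```

```text
t 14.2167 q [ 0.99   0.849 -1.133  2.395  2.37   0.698 -0.301] p [ 0.5515 -0.0852  0.1065] tilt 42.0 yaw 5.1 F [-1.7  0.2 -0. ]
eye in stand mm [ -10.6  -78.7 -173. ]
[ 0.47460266 -0.22738579  0.074     ] [ 0.48469261 -0.23263829  0.06136654]
[[[6, 0.11, -0.39, -1.89, 1.3, 1.0, 1.7], [6, 0.22, -0.78, -3.78, 2.6, 2.0, 3.4], [6, 0.32, -1.17, -5.67, 3.9, 3.0, 5.2], [6, 0.43, -1.56, -7.56, 5.2, 4.0, 6.9], [6, 0.54, -1.95, -9.45, 6.5, 5.0, 8.6]]]
[[[6, 0.19, -0.62, -1.83, 1.3, 1.0, 1.7], [6, 0.39, -1.25, -3.65, 2.6, 2.1, 3.5]]]
 ->  [ 0.4599 -0.12    0.2   ]
[[[6, 1.13, -1.58, 0.11, 2.2, -1.4, 2.7], [6, 2.27, -3.16, 0.21, 4.3, -2.8, 5.5], [6, 3.4, -4.74, 0.32, 6.5, -4.2, 8.2], [6, 4.54, -6.33, 0.43, 8.7, -5.6, 10.9], [6, 5.67, -7.91, 0.53, 10.8, -7.0, 13.7]]]
 ->  [ 0.4034 -0.1903  0.1632]
```

```bash
python3 - <<'E'
from h import *
rep()
R=tool(SY,TS);g=local(S,SY,SG)
plan([(np.array([.525,-.13,.20]),tool(-8,34),6,22,6),(np.array([.4847,-.2326,.175]),tool(SY,34),6,22,6)])
E
```

```text
t 14.2167 q [ 0.99   0.849 -1.133  2.395  2.37   0.698 -0.301] p [ 0.5515 -0.0852  0.1065] tilt 42.0 yaw 5.1 F [-1.7  0.2 -0. ]
eye in stand mm [ -10.6  -78.7 -173. ]
[[[6, -0.8, -0.86, -1.79, 1.5, 1.6, 2.1], [6, -1.59, -1.72, -3.58, 3.1, 3.2, 4.2], [6, -2.39, -2.58, -5.37, 4.6, 4.8, 6.3], [6, -3.19, -3.44, -7.16, 6.2, 6.4, 8.5], [6, -3.98, -4.3, -8.95, 7.7, 8.0, 10.6]]]
 ->  [ 0.525 -0.13   0.2  ]
[[[6, 0.59, -1.79, 0.11, 1.8, 0.0, 2.7], [6, 1.17, -3.57, 0.21, 3.6, 0.0, 5.4], [6, 1.76, -5.36, 0.32, 5.5, 0.0, 8.1], [6, 2.34, -7.15, 0.42, 7.3, 0.0, 10.8], [6, 2.93, -8.94, 0.53, 9.1, 0.0, 13.4]]]
[[[6, 0.16, -1.83, 0.39, 1.8, 0.0, 2.7]]]
 ->  [ 0.4847 -0.2326  0.175 ]
```

Emit:
jog_arm(
  rows=[
    [[6,-0.8,-0.86,-1.79,1.5,1.6,2.1],[6,-1.59,-1.72,-3.58,3.1,3.2,4.2],[6,-2.39,-2.58,-5.37,4.6,4.8,6.3],[6,-3.19,-3.44,-7.16,6.2,6.4,8.5],[6,-3.98,-4.3,-8.95,7.7,8.0,10.6]],
  ],
)

```text
t: 14.63
eef_pos: [0.5258, -0.1286, 0.1993]
tool_rot: [[-0.815, 0.132, 0.565], [0.11, 0.991, -0.073], [-0.57, 0.003, -0.822]]
contact_force: [-0.7, 0.2, -1.4]
finger_gap: 0.702
finger_force: 0.0
```

Emit:
jog_arm(
  rows=[
    [[6,0.59,-1.79,0.11,1.8,0.0,2.7],[6,1.17,-3.57,0.21,3.6,0.0,5.4],[6,1.76,-5.36,0.32,5.5,0.0,8.1],[6,2.34,-7.15,0.42,7.3,0.0,10.8],[6,2.93,-8.94,0.53,9.1,0.0,13.4]],
  ],
)

```text
t: 15.05
eef_pos: [0.4922, -0.2154, 0.1756]
tool_rot: [[-0.754, 0.403, 0.519], [0.333, 0.915, -0.227], [-0.567, 0.002, -0.824]]
contact_force: [1.4, 0.1, 0.8]
finger_gap: 0.701
finger_force: 0.0
```

Emit:
jog_arm(
  rows=[
    [[6,0.16,-1.83,0.39,1.8,0.0,2.7],[6,0.16,-1.83,0.39,1.8,0.0,2.7],[6,0.16,-1.83,0.39,1.8,0.0,2.7]],
  ],
)

```text
t: 15.3
eef_pos: [0.4859, -0.2317, 0.1707]
tool_rot: [[-0.735, 0.451, 0.506], [0.374, 0.893, -0.253], [-0.565, 0.003, -0.825]]
contact_force: [0.9, 1.6, 0.5]
finger_gap: 0.699
finger_force: 0.0
```

```bash
python3 - <<'E'
from h import *
s,_,_=rep()
im,d=ctrl.read_camera("wrist");cv2.imwrite("pics/w4.png",im[:,:,::-1])
P,_=pts("wrist",np.ones(d.shape,bool),d)
q=Ro.from_euler("z",-SY,degrees=True).apply(P-S)*1000
b=q[np.all((abs(q)<[60,25,400]),axis=1)&(q[:,2]>62)&(q[:,2]<92)]
if len(b): print(len(b),"bar",cv2.minAreaRect(b[:,:2].astype(np.float32)),np.percentile(b,[2,98],axis=0).round(1).tolist())
h=q[np.all((abs(q)<[14,28,400]),axis=1)&(q[:,2]>92)&(q[:,2]<150)]
if len(h): print(len(h),"hook",np.percentile(h,[2,50,98],axis=0).round(1).tolist())
R=tool(SY,TS);g=local(S,SY,SG)
plan([(np.array([.4847,-.2326,.175]),tool(SY,34),6,22,6),(g-.0*R[:,2]+[0,0,.03],R,5,22,5),(g+.017*R[:,2],R,5,15,5)])
E
```

```text
t 15.3 q [ 1.049  0.46  -0.954  2.343  1.817  0.497 -0.323] p [ 0.4859 -0.2317  0.1707] tilt 34.4 yaw -26.8 F [0.9 1.6 0.5]
eye in stand mm [ -94.5 -230.2 -112.2]
3716 bar ((-2.892292022705078, -2.2217559814453125), (15.994586944580078, 76.59600067138672), 89.8133544921875) [[-40.4, -9.7, 67.7], [29.4, 5.5, 89.0]]
1916 hook [[-3.3, -16.2, 93.6], [-2.0, -7.2, 125.6], [0.5, 11.5, 143.3]]
[[[6, -0.19, -0.19, -0.4, 0.6, 0.4, 0.5]]]
 ->  [ 0.4847 -0.2326  0.175 ]
[[[5, 1.23, 0.0, 1.31, -0.0, -2.0, 0.0], [5, 2.46, 0.0, 2.62, -0.0, -4.0, 0.0], [5, 3.69, 0.0, 3.93, -0.0, -6.0, 0.0], [5, 4.92, 0.0, 5.25, -0.0, -8.0, 0.0]]]
 ->  [ 0.4746 -0.2274  0.1039]
[[[5, 0.67, 0.0, 1.31, -0.0, 0.0, 0.0], [5, 1.34, 0.0, 2.62, -0.0, 0.0, 0.0], [5, 2.01, 0.01, 3.92, -0.0, 0.0, 0.0]]]
 ->  [ 0.4847 -0.2326  0.0614]
```

```bash
echo 'S=local(S,SY,[-.001,-.0018,0])' >> h.py; python3 - <<'E'
from h import *
R=tool(SY,TS);g=local(S,SY,SG);a=g+.0*R[:,2]+[0,0,.03]
plan([(a,R,5,20,5),(g+.017*R[:,2],R,5,15,5)])
E
```

```text
[[[5, 1.21, -0.09, 1.19, 0.2, -1.9, 0.1], [5, 2.42, -0.19, 2.38, 0.3, -3.8, 0.2], [5, 3.64, -0.28, 3.56, 0.5, -5.7, 0.4], [5, 4.85, -0.38, 4.75, 0.6, -7.6, 0.5]]]
 ->  [ 0.4728 -0.2285  0.104 ]
[[[5, 0.67, 0.0, 1.31, 0.0, 0.0, -0.0], [5, 1.34, 0.0, 2.62, 0.0, 0.0, -0.0], [5, 2.01, 0.0, 3.93, 0.0, 0.0, -0.0]]]
 ->  [ 0.4829 -0.2338  0.0614]
```

Emit:
jog_arm(
  rows=[
    [[5,1.21,-0.09,1.19,0.2,-1.9,0.1],[5,2.42,-0.19,2.38,0.3,-3.8,0.2],[5,3.64,-0.28,3.56,0.5,-5.7,0.4],[5,4.85,-0.38,4.75,0.6,-7.6,0.5],[5,4.85,-0.38,4.75,0.6,-7.6,0.5]],
  ],
)

```text
t: 15.77
eef_pos: [0.4906, -0.225, 0.1075]
tool_rot: [[-0.699, 0.43, 0.571], [0.325, 0.903, -0.282], [-0.636, -0.012, -0.771]]
contact_force: [0.7, -0.3, 0.5]
finger_gap: 0.581
finger_force: 0.0
```

```bash
python3 - <<'E'
from h import *
rep()
R=tool(SY,TS);g=local(S,SY,SG)
plan([(g+.017*R[:,2],R,5,15,5)])
E
```

```text
t 15.7667 q [ 1.204  0.94  -1.319  2.43   2.09   1.073 -0.366] p [ 0.4906 -0.225   0.1075] tilt 39.5 yaw -25.5 F [ 0.7 -0.3  0.5]
eye in stand mm [ -92.1 -220.4 -173. ]
[[[5, 0.8, -0.27, 0.84, 0.2, -0.6, 0.5], [5, 1.59, -0.53, 1.69, 0.4, -1.2, 1.0], [5, 2.39, -0.8, 2.53, 0.6, -1.8, 1.5], [5, 3.19, -1.07, 3.37, 0.8, -2.5, 2.0]]]
 ->  [ 0.4829 -0.2338  0.0614]
```

Emit:
jog_arm(
  rows=[
    [[5,0.8,-0.27,0.84,0.2,-0.6,0.5],[5,1.59,-0.53,1.69,0.4,-1.2,1.0],[5,2.39,-0.8,2.53,0.6,-1.8,1.5],[5,3.19,-1.07,3.37,0.8,-2.5,2.0],[5,3.19,-1.07,3.37,0.8,-2.5,2.0]],
  ],
)

```text
t: 16.18
eef_pos: [0.4919, -0.2375, 0.054]
tool_rot: [[-0.667, 0.465, 0.583], [0.355, 0.885, -0.3], [-0.655, 0.006, -0.755]]
contact_force: [-0.5, 0.6, -1.1]
finger_gap: 0.586
finger_force: 0.0
```

```bash
cat >> h.py <<'E'
def srep():
    s=ctrl.state();R=np.array(s["tool_rot"]);p=np.array(s["eef_pos"])
    q=Ro.from_euler("z",-SY,degrees=True).apply(p-.017*R[:,2]-S)*1000;print("grasp pt in shade",q.round(1))
E
python3 - <<'E'
from h import *
rep();srep()
R=tool(SY,TS);g=local(S,SY,SG)
plan([(g+.017*R[:,2],R,5,15,5)])
E
```

```text
t 16.1833 q [ 1.285  1.385 -1.492  2.431  2.228  1.451 -0.164] p [ 0.4919 -0.2375  0.054 ] tilt 40.9 yaw -27.7 F [-0.5  0.6 -1.1]
eye in stand mm [ -94.8 -233.7 -226. ]
grasp pt in shade [-21.2   0.8  66.8]
[[[5, 0.24, -0.08, -1.19, 0.2, -1.1, -0.4]]]
 ->  [ 0.483  -0.2338  0.0614]
```

```bash
python3 - <<'E'
from h import *
R=tool(SY,32);g=local(S,SY,[-.032,0,.074])
plan([(g+.017*R[:,2],R,5,15,4)])
f=np.load("scene0.npz");P,uv=pts("scene",np.ones(f["d"].shape,bool),f["d"])
k=np.all((P>[.55,-.2,.012])&(P<[.75,-.02,.06]),axis=1);q=P[k];print(len(q),np.percentile(q,[3,50,97],axis=0).round(3).tolist())
E
```

```text
[[[5, 0.2, -0.03, -0.42, 0.1, 3.0, -0.1], [5, 0.41, -0.06, -0.85, 0.1, 6.0, -0.2], [5, 0.61, -0.08, -1.27, 0.2, 8.9, -0.4]]]
 ->  [ 0.48   -0.2322  0.0596]
197 [[0.7, -0.161, 0.014], [0.729, -0.129, 0.021], [0.749, -0.1, 0.029]]
```

Emit:
jog_arm(
  rows=[
    [[5,0.2,-0.03,-0.42,0.1,3.0,-0.1],[5,0.41,-0.06,-0.85,0.1,6.0,-0.2],[5,0.61,-0.08,-1.27,0.2,8.9,-0.4],[5,0.61,-0.08,-1.27,0.2,8.9,-0.4],[5,0.61,-0.08,-1.27,0.2,8.9,-0.4]],
  ],
)

```text
t: 16.6
eef_pos: [0.4829, -0.2348, 0.0679]
tool_rot: [[-0.747, 0.46, 0.479], [0.382, 0.888, -0.256], [-0.543, -0.008, -0.839]]
contact_force: [-0.4, -0.0, 0.3]
finger_gap: 0.589
finger_force: 0.0
```

```bash
python3 - <<'E'
from h import *
rep();srep()
R=tool(SY,32);g=local(S,SY,[-.032,0,.074])
plan([(g+.017*R[:,2],R,5,15,4)])
E
```

```text
t 16.6 q [ 1.283  1.213 -1.488  2.365  1.97   1.289 -0.12 ] p [ 0.4829 -0.2348  0.0679] tilt 32.9 yaw -27.4 F [-0.4 -0.   0.3]
eye in stand mm [ -96.7 -233.4 -215.8]
grasp pt in shade [-28.5  -0.9  82.2]
[[[5, 0.77, 0.11, 0.49, -0.4, 0.9, 0.3]]]
 ->  [ 0.48   -0.2322  0.0596]
```

Emit:
jog_arm(
  rows=[
    [[5,0.77,0.1,0.49,-0.4,0.9,0.3],[5,0.77,0.1,0.49,-0.4,0.9,0.3],[0,0.77,0.1,0.49,-0.4,0.9,0.3]],
  ],
)

```text
t: 16.85
eef_pos: [0.4785, -0.2311, 0.0564]
tool_rot: [[-0.754, 0.462, 0.468], [0.394, 0.887, -0.24], [-0.525, 0.004, -0.851]]
contact_force: [0.3, 0.7, 0.0]
finger_gap: 0.46
finger_force: 0.0
```

Emit:
jog_arm(
  rows=[
    [[0,0,0,0,0,0,0],[0,0,0,0,0,0,0],[0,0,0,0,0,0,0],[0,0,0,0,0,0,0]],
  ],
)

```text
t: 17.18
eef_pos: [0.4788, -0.2314, 0.057]
tool_rot: [[-0.754, 0.462, 0.468], [0.395, 0.887, -0.24], [-0.526, 0.004, -0.851]]
contact_force: [-0.4, 1.0, -1.0]
finger_gap: 0.179
finger_force: 58.5
```

```bash
cat >> h.py <<'E'
def shade_pose(p,R,T,gx=-.030,g=.017):
    RS=R@tool(0,T).T; return p-g*R[:,2]-RS@[gx,0,.074],RS
E
python3 - <<'E'
from h import *
s,R,_=rep();srep()
p=np.array(s["eef_pos"]);Rt=tool(0,32)
off=p-S
a=p+[0,0,.04]
# new shade spot (0.60,-.14) yaw 0
lo=Ro.from_euler("z",-SY,degrees=True).apply(p-S)
b=np.array([.60,-.14,0])+lo
print(b)
plan([(a,R,0,15),(b+[0,0,.04],Rt,0,22,6)])
E
```

```text
t 17.1833 q [ 1.285  1.233 -1.479  2.365  1.97   1.285 -0.119] p [ 0.4788 -0.2314  0.057 ] tilt 31.7 yaw -27.5 F [-0.4  1.  -1. ]
eye in stand mm [ -99.8 -230.6 -227.4]
grasp pt in shade [-33.4   0.1  71.4]
[ 0.57557309 -0.13983484  0.05695771]
[[[0, -0.7, 0.0, -1.13, -0.0, -0.0, -0.0], [0, -1.4, 0.01, -2.27, -0.0, -0.0, -0.0], [0, -2.1, 0.01, -3.4, -0.0, -0.0, -0.0]]]
 ->  [ 0.4788 -0.2314  0.0969]
[[[0, -0.53, 1.8, 0.33, -2.1, -0.0, -3.4], [0, -1.05, 3.6, 0.66, -4.1, -0.1, -6.7], [0, -1.58, 5.4, 1.0, -6.2, -0.1, -10.1], [0, -2.1, 7.2, 1.33, -8.2, -0.1, -13.4], [0, -2.63, 9.0, 1.66, -10.3, -0.2, -16.8]]]
[[[0, -1.01, 1.48, 0.63, -2.0, 0.0, -3.3], [0, -2.02, 2.97, 1.27, -4.1, -0.0, -6.7]]]
 ->  [ 0.5756 -0.1398  0.0969]
```

Emit:
jog_arm(
  rows=[
    [[0,-0.7,0.0,-1.13,0,0,0],[0,-1.4,0.01,-2.27,0,0,0],[0,-2.1,0.01,-3.4,0,0,0]],
  ],
)

```text
t: 17.43
eef_pos: [0.4786, -0.2312, 0.0971]
tool_rot: [[-0.754, 0.462, 0.467], [0.395, 0.887, -0.24], [-0.525, 0.004, -0.851]]
contact_force: [1.1, 0.9, -1.9]
finger_gap: 0.173
finger_force: 59.1
```

Emit:
jog_arm(
  rows=[
    [[0,-0.53,1.8,0.33,-2.1,0,-3.4],[0,-1.05,3.6,0.66,-4.1,-0.1,-6.7],[0,-1.58,5.4,1.0,-6.2,-0.1,-10.1],[0,-2.1,7.2,1.33,-8.2,-0.1,-13.4],[0,-2.63,9.0,1.66,-10.3,-0.2,-16.8]],
  ],
)

```text
t: 17.85
eef_pos: [0.5484, -0.1656, 0.0969]
tool_rot: [[-0.841, 0.133, 0.525], [0.113, 0.991, -0.07], [-0.53, 0.001, -0.848]]
contact_force: [-0.3, -0.5, -2.9]
finger_gap: 0.176
finger_force: 59.1
```

Emit:
jog_arm(
  rows=[
    [[0,-1.01,1.48,0.63,-2.0,0.0,-3.3],[0,-2.02,2.97,1.27,-4.1,0,-6.7],[0,-2.02,2.97,1.27,-4.1,0,-6.7]],
  ],
)

```text
t: 18.1
eef_pos: [0.5775, -0.1386, 0.0973]
tool_rot: [[-0.848, -0.006, 0.531], [-0.004, 1.0, 0.003], [-0.531, 0.001, -0.848]]
contact_force: [-0.2, -0.3, -2.1]
finger_gap: 0.176
finger_force: 59.1
```

```bash
python3 - <<'E'
from h import *
s,R,_=rep()
b=np.array([0.57557309,-0.13983484,0.05695771]);Rt=tool(0,31.7)
plan([(b+[0,0,.0015],Rt,0,15,5)])
E
```

```text
t 18.1 q [ 1.159  1.118 -1.453  2.194  1.81   0.951  0.357] p [ 0.5775 -0.1386  0.0973] tilt 32.1 yaw 0.3 F [-0.2 -0.3 -2.1]
eye in stand mm [  16.6 -138.7 -186.8]
[[[0, 0.74, -0.04, 1.06, 0.1, 0.1, 0.1], [0, 1.49, -0.09, 2.13, 0.1, 0.2, 0.2], [0, 2.23, -0.13, 3.19, 0.2, 0.4, 0.3]]]
 ->  [ 0.5756 -0.1398  0.0584]
```

Emit:
jog_arm(
  rows=[
    [[0,0.74,-0.04,1.06,0.1,0.1,0.1],[0,1.49,-0.09,2.13,0.1,0.2,0.2],[0,2.23,-0.13,3.19,0.2,0.4,0.3],[0,2.23,-0.13,3.19,0.2,0.4,0.3]],
  ],
)

```text
t: 18.43
eef_pos: [0.573, -0.1415, 0.0567]
tool_rot: [[-0.852, 0.007, 0.523], [0.006, 1.0, -0.004], [-0.523, -0.0, -0.852]]
contact_force: [-0.9, -0.1, -3.0]
finger_gap: 0.176
finger_force: 60.0
```

Emit:
jog_arm(
  rows=[
    [[2.5,0,0,0,0,0,0],[4,0,0,0,0,0,0],[4,0,0,0,0,0,0]],
  ],
)

```text
t: 18.68
eef_pos: [0.5737, -0.1414, 0.0585]
tool_rot: [[-0.852, 0.006, 0.524], [0.005, 1.0, -0.004], [-0.524, -0.001, -0.852]]
contact_force: [-0.5, 0.1, 0.1]
finger_gap: 0.467
finger_force: 0.0
```

```bash
python3 - <<'E'
from h import *
s,R,_=rep()
lo=Ro.from_euler("z",-SY,degrees=True).apply(np.array([.4788,-.2314,.057])-S)
S2=np.array(s["eef_pos"])-lo;S2[2]=0;print("S2",S2)
open("h.py","a").write(f"S=np.array({S2.tolist()});SY=0.;TS=46\n")
Rt=tool(0,46);g=S2+[-.031,0,.074]
plan([(g+.017*Rt[:,2],Rt,4,12,4)])
for c in ("scene","side"):
    im,d=ctrl.read_camera(c);P,_=pts(c,np.ones(d.shape,bool),d)
    q=(P-S2)*1000;b=q[np.all((abs(q)<[14,30,400]),axis=1)&(q[:,2]>100)&(q[:,2]<150)]
    if len(b): print(c,len(b),np.percentile(b,[3,50,97],axis=0).round(1).tolist())
    b=q[np.all((abs(q)<[70,70,400]),axis=1)&(q[:,2]>3)&(q[:,2]<12)]
    if len(b): print(c,"rim",len(b),np.percentile(b,[1,50,99],axis=0).round(1).tolist())
E
```

```text
t 18.6833 q [ 1.138  1.184 -1.397  2.206  1.91   0.97   0.305] p [ 0.5737 -0.1414  0.0585] tilt 31.6 yaw -0.3 F [-0.5  0.1  0.1]
eye in stand mm [  12.7 -141.4 -225.9]
S2 [ 0.5981053  -0.14162625  0.        ]
[[[4, -0.17, -0.0, -0.01, -0.1, -3.6, -0.1], [4, -0.34, -0.01, -0.01, -0.1, -7.2, -0.1], [4, -0.51, -0.01, -0.02, -0.2, -10.8, -0.2], [4, -0.68, -0.01, -0.02, -0.2, -14.4, -0.2]]]
 ->  [ 0.5794 -0.1416  0.0622]
scene 27 [[-1.9, -11.6, 107.2], [0.5, 0.4, 124.5], [4.2, 16.0, 141.9]]
scene rim 209 [[-66.9, -69.0, 3.1], [24.6, 27.7, 5.9], [67.3, 67.7, 11.7]]
side 12 [[-1.2, -15.3, 100.7], [-0.1, -11.1, 118.8], [1.8, -6.9, 131.2]]
side rim 349 [[-69.1, -66.2, 3.0], [-32.7, 33.1, 4.7], [69.0, 68.9, 11.6]]
```

```bash
echo 'TS=42;GX=-.033' >> h.py; python3 - <<'E'
from h import *
Rt=tool(0,TS);g=S+[GX,0,.074]
plan([(g+.017*Rt[:,2],Rt,4,12,4)])
E
```

```text
[[[4, -0.13, -0.0, -0.03, -0.1, -3.5, -0.1], [4, -0.25, -0.01, -0.07, -0.2, -6.9, -0.2], [4, -0.38, -0.01, -0.1, -0.2, -10.4, -0.2]]]
 ->  [ 0.5765 -0.1416  0.0614]
```

Emit:
jog_arm(
  rows=[
    [[4,-0.13,0,-0.03,-0.1,-3.5,-0.1],[4,-0.25,-0.01,-0.07,-0.2,-6.9,-0.2],[4,-0.38,-0.01,-0.1,-0.2,-10.4,-0.2],[4,-0.38,-0.01,-0.1,-0.2,-10.4,-0.2],[0,-0.38,-0.01,-0.1,-0.2,-10.4,-0.2]],
  ],
)

```text
t: 19.2
eef_pos: [0.576, -0.1415, 0.0605]
tool_rot: [[-0.745, 0.001, 0.667], [0.002, 1.0, 0.0], [-0.667, 0.001, -0.745]]
contact_force: [0.7, -0.6, 0.0]
finger_gap: 0.343
finger_force: 0.0
```

Emit:
jog_arm(
  rows=[
    [[0,0,0,0,0,0,0],[0,0,0,0,0,0,0],[0,0,0,0,0,0,0],[0,0,0,0,0,0,0]],
  ],
)

```text
t: 19.53
eef_pos: [0.5768, -0.1416, 0.0614]
tool_rot: [[-0.743, 0.001, 0.669], [0.0, 1.0, -0.001], [-0.669, -0.001, -0.743]]
contact_force: [0.3, -0.8, -0.8]
finger_gap: 0.171
finger_force: 59.3
```

```bash
python3 - <<'E'
from h import *
s,R,_=rep();srep();print(s["finger_gap"])
links(pic="pics/v5.png",sz=-.06)
E
```

```text
t 19.5333 q [ 1.193  1.282 -1.401  2.306  2.232  1.006  0.155] p [ 0.5768 -0.1416  0.0614] tilt 42.0 yaw -0.0 F [ 0.3 -0.8 -0.8]
eye in stand mm [   6.2 -140.4 -218.2]
grasp pt in shade [-32.7   0.1  74. ]
0.17056209227299127
side bar 126 lo/hi [[-41.8, -6.4, -54.2], [-5.8, 4.0, -33.8]] rect ((-21.858501434326172, -1.7272148132324219), (14.339900970458984, 41.06987762451172), 83.33968353271484)
side low wire 48 [[-22.6, -8.3, -108.4], [-18.2, -3.6, -92.4], [-10.8, -0.3, -68.2]]
side tip 22 [[-5.1, -39.4, -2.8], [-1.5, -34.6, 5.0], [1.1, -31.1, 12.5]]
scene bar 122 lo/hi [[-37.5, -9.6, -57.4], [35.8, 7.5, -34.7]] rect ((-1.3676490783691406, -0.8718032836914062), (78.07759094238281, 18.680606842041016), 0.36681556701660156)
scene low wire 42 [[-21.5, -6.5, -111.9], [-9.1, -1.8, -95.2], [9.7, 2.6, -69.5]]
scene tip 15 [[-4.7, -37.7, -9.0], [-1.6, -33.5, 0.0], [1.2, -29.8, 7.7]]
```

View pics/v5.png

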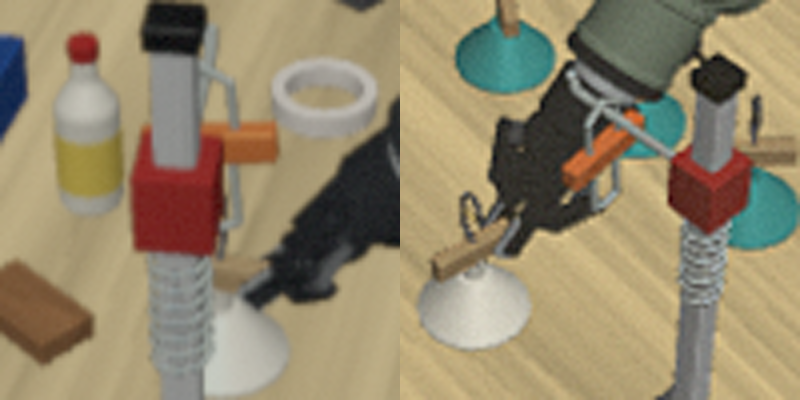

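```bash
cat >> h.py <<'E'
LOOP=np.array([-.006,-.0025,-.110])
def tcp_shade(rel,yaw=9.0):
    "tool pose that puts shade_hook-axis origin (rim centre) at stand-frame rel"
    R=tool(yaw,TS);return local(local(HP,ST,rel),yaw,[-.0327,0,.074])+.017*R[:,2],R
def sh():
    s=ctrl.state();R=np.array(s["tool_rot"]);o,RS=shade_pose(np.array(s["eef_pos"]),R,TS,-.0327)
    c=Ro.from_euler("z",-ST,degrees=True).apply(o+RS@[0,0,.1345]-HP)*1000
    print("t",s["t"],"q",np.round(s["joint_pos"],3),"F",np.round(s["contact_force"],1),"crown in stand",c.round(1),"tilt",np.degrees(np.arccos(RS[2,2])).round(1),"gap",round(s["finger_gap"],3),"p",np.round(s["eef_pos"],4))
    return s
E
python3 - <<'E'
from h import *
s=sh();p=np.array(s["eef_pos"]);R=np.array(s["tool_rot"])
b,Rb=tcp_shade(LOOP+[0,-.048,-.101])
a=p+[0,0,b[2]-p[2]];print(a,b)
plan([(a,R,0,25),(b,Rb,0,15,4)])
E
```

```text
t 19.6333 q [ 1.194  1.283 -1.401  2.306  2.232  1.006  0.155] F [ 0.3 -1.2 -0.1] crown in stand [   5.8 -140.3 -200.5] tilt 0.0 gap 0.175 p [ 0.5767 -0.1416  0.0614]
[ 0.5767345  -0.14157998  0.18536654] [ 0.55250187 -0.0576754   0.18536654]
[[[0, -1.66, -0.0, -1.84, 0.0, 0.0, 0.0], [0, -3.32, -0.0, -3.68, 0.0, 0.0, 0.0], [0, -4.98, -0.0, -5.53, 0.0, 0.0, 0.0], [0, -6.64, -0.0, -7.37, 0.0, 0.0, 0.0], [0, -8.3, -0.01, -9.21, 0.0, 0.0, 0.0]]]
 ->  [ 0.5768 -0.1416  0.1854]
[[[0, 0.3, 1.4, -0.27, -1.0, 0.0, -1.1], [0, 0.6, 2.8, -0.54, -2.0, 0.0, -2.2], [0, 0.9, 4.2, -0.82, -3.0, 0.0, -3.4], [0, 1.2, 5.6, -1.09, -4.0, 0.0, -4.5], [0, 1.5, 6.99, -1.36, -5.1, 0.0, -5.6]]]
[[[0, 0.17, 1.44, -0.14, -1.0, 0.0, -1.1]]]
 ->  [ 0.5525 -0.0577  0.1853]
```

Emit:
jog_arm(
  rows=[
    [[0,-1.66,0,-1.84,0.0,0.0,0.0],[0,-3.32,0,-3.68,0.0,0.0,0.0],[0,-4.98,0,-5.53,0.0,0.0,0.0],[0,-6.64,0,-7.37,0.0,0.0,0.0],[0,-8.3,-0.01,-9.21,0.0,0.0,0.0]],
  ],
)

```text
t: 20.05
eef_pos: [0.5763, -0.1409, 0.186]
tool_rot: [[-0.743, 0.0, 0.669], [0.001, 1.0, 0.0], [-0.669, 0.001, -0.743]]
contact_force: [0.3, -0.8, -2.3]
finger_gap: 0.176
finger_force: 59.3
```

Emit:
jog_arm(
  rows=[
    [[0,0.3,1.4,-0.27,-1.0,0.0,-1.1],[0,0.6,2.8,-0.54,-2.0,0.0,-2.2],[0,0.9,4.2,-0.82,-3.0,0.0,-3.4],[0,1.2,5.6,-1.09,-4.0,0.0,-4.5],[0,1.5,6.99,-1.36,-5.1,0.0,-5.6]],
  ],
)

```text
t: 20.47
eef_pos: [0.5553, -0.0696, 0.1841]
tool_rot: [[-0.737, -0.135, 0.662], [-0.099, 0.991, 0.092], [-0.668, 0.003, -0.744]]
contact_force: [0.0, 0.7, -1.8]
finger_gap: 0.174
finger_force: 59.4
```

```bash
python3 - <<'E'
from h import *
sh()
b,Rb=tcp_shade(LOOP+[0,-.048,-.101])
plan([(b,Rb,0,15,4)])
E
```

```text
t 20.4667 q [ 1.182  0.842 -1.474  2.343  1.935  0.697  0.122] F [ 0.   0.7 -1.8] crown in stand [ -4.8 -63.4 -77.8] tilt 0.2 gap 0.174 p [ 0.5553 -0.0696  0.1841]
[[[0, 0.01, 1.22, -0.17, -0.7, -0.1, -1.0]]]
 ->  [ 0.5525 -0.0577  0.1853]
```

Emit:
jog_arm(
  rows=[
    [[0,0.01,1.22,-0.17,-0.7,-0.1,-1.0],[0,0.01,1.22,-0.17,-0.7,-0.1,-1.0],[0,0.01,1.22,-0.17,-0.7,-0.1,-1.0]],
  ],
)

```text
t: 20.72
eef_pos: [0.5534, -0.0589, 0.1861]
tool_rot: [[-0.733, -0.153, 0.663], [-0.115, 0.988, 0.102], [-0.67, -0.001, -0.742]]
contact_force: [0.0, -0.3, -2.0]
finger_gap: 0.177
finger_force: 59.4
```

```bash
python3 - <<'E'
from h import *
sh()
v=[]
for c in ("side","scene"):
    im,d=ctrl.read_camera(c);P,uv=pts(c,np.ones(d.shape,bool),d);q=Ro.from_euler("z",-ST,degrees=True).apply(P-HP)*1000
    for n,lo,hi in (("loop",[-30,-14,-125],[25,12,-62]),("hook",[-25,-70,-125],[20,-28,-60]),("tip",[-12,-45,-20],[12,-29,30]),("eye",[-25,-14,-32],[25,12,25])):
        k=q[np.all((q>lo)&(q<hi),axis=1)]
        if len(k): print(c,n,len(k),np.percentile(k,[3,50,97],axis=0).round(1).tolist())
    m=ctrl.camera_model(c);x=np.array(m["extrinsics"])@np.append(HP+[0,-.02,-.09],1);u=np.array(m["intrinsics"])@x[:3];u=(u[:2]/u[2]).astype(int)
    v.append(cv2.resize(im[u[1]-30:u[1]+30,u[0]-30:u[0]+30,::-1],(400,400),interpolation=cv2.INTER_CUBIC))
cv2.imwrite("pics/v6.png",np.hstack(v))
b,Rb=tcp_shade(LOOP+[0,0,-.101]);plan([(b,Rb,0,10,4)])
E
```

```text
t 20.7167 q [ 1.167  0.83  -1.475  2.352  1.942  0.692  0.11 ] F [ 0.  -0.3 -2. ] crown in stand [ -5.4 -51.8 -75.7] tilt 0.1 gap 0.177 p [ 0.5534 -0.0589  0.1861]
side loop 48 [[-22.6, -6.7, -108.6], [-18.2, -3.6, -91.9], [-10.6, -0.8, -65.3]]
side hook 26 [[-23.9, -60.6, -124.6], [-17.6, -52.3, -122.0], [-4.5, -44.2, -66.9]]
side tip 22 [[-5.4, -39.9, -2.1], [-1.7, -34.4, 5.5], [1.4, -29.5, 10.5]]
side eye 58 [[-20.3, -7.2, -30.1], [-13.7, -3.1, -2.5], [-0.4, 6.2, 6.9]]
scene loop 46 [[-22.0, -6.6, -111.0], [-6.0, -1.5, -95.5], [15.3, 3.2, -64.6]]
scene hook 65 [[-8.5, -65.4, -124.4], [-3.2, -53.8, -104.5], [18.9, -40.4, -67.9]]
scene tip 11 [[-3.9, -38.8, -8.9], [-1.9, -34.5, 3.5], [2.3, -30.8, 13.5]]
scene eye 50 [[-19.8, -10.0, -24.6], [3.1, -1.3, -4.6], [19.5, 10.1, 3.9]]
[[[0, 0.01, 0.84, 0.01, -0.0, 0.0, -0.0], [0, 0.02, 1.68, 0.01, -0.1, 0.0, -0.1], [0, 0.04, 2.52, 0.02, -0.1, 0.0, -0.1], [0, 0.05, 3.36, 0.02, -0.2, 0.1, -0.1], [0, 0.06, 4.2, 0.03, -0.2, 0.1, -0.1]]]
[[[0, 0.01, 0.84, 0.01, -0.1, -0.0, -0.1]]]
 ->  [ 0.5457 -0.0101  0.1853]
```

View pics/v6.png

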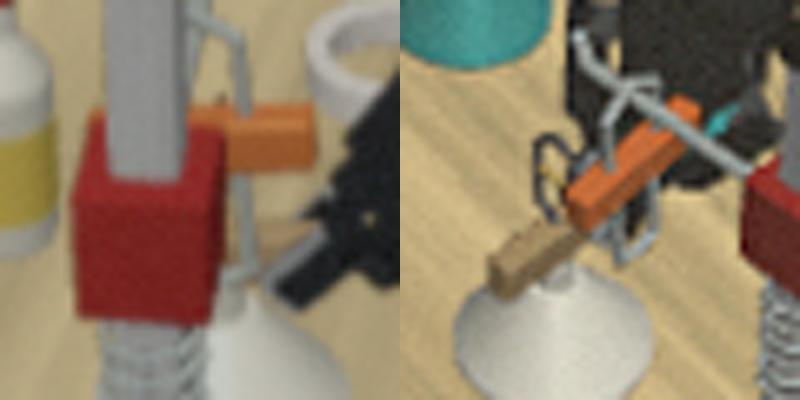

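Emit:
jog_arm(
  rows=[
    [[0,0.01,0.84,0.01,0,0.0,0],[0,0.02,1.68,0.01,-0.1,0.0,-0.1],[0,0.04,2.52,0.02,-0.1,0.0,-0.1],[0,0.05,3.36,0.02,-0.2,0.1,-0.1],[0,0.06,4.2,0.03,-0.2,0.1,-0.1]],
  ],
)

```text
t: 21.23
eef_pos: [0.5468, -0.0177, 0.1856]
tool_rot: [[-0.734, -0.156, 0.661], [-0.116, 0.988, 0.104], [-0.669, 0.0, -0.743]]
contact_force: [0.3, 0.2, -2.4]
finger_gap: 0.177
finger_force: 59.4
```

Emit:
jog_arm(
  rows=[
    [[0,0.01,0.84,0.01,-0.1,0,-0.1],[0,0.01,0.84,0.01,-0.1,0,-0.1],[0,0.01,0.84,0.01,-0.1,0,-0.1]],
  ],
)

```text
t: 21.48
eef_pos: [0.5455, -0.0095, 0.1855]
tool_rot: [[-0.734, -0.159, 0.661], [-0.118, 0.987, 0.106], [-0.669, -0.0, -0.743]]
contact_force: [0.5, -0.3, -2.9]
finger_gap: 0.177
finger_force: 59.4
```

```bash
cat >> h.py <<'E'
def look():
    for c in ("side","scene"):
        im,d=ctrl.read_camera(c);P,uv=pts(c,np.ones(d.shape,bool),d);q=Ro.from_euler("z",-ST,degrees=True).apply(P-HP)*1000
        hsv=cv2.cvtColor(im,cv2.COLOR_RGB2HSV);H=hsv[uv[:,1],uv[:,0]].astype(int)
        o=np.all((q>[-60,-30,-130])&(q<[60,40,-10]),axis=1)&(H[:,0]<20)&(H[:,0]>6)&(H[:,1]>150)
        z=q[o]
        if len(z): print(c,"orange",len(z),np.percentile(z,[3,97],axis=0).round(1).tolist())
        t=q[np.all((q>[-12,-45,-70])&(q<[12,-29,30]),axis=1)]
        if len(t): print(c,"tip",len(t),np.percentile(t,[5,50,95],axis=0).round(1).tolist())
E
python3 - <<'E'
from h import *
sh();look()
b,Rb=tcp_shade(LOOP+[0,0,-.1345]);plan([(b,Rb,0,6,4)])
E
```

```text
t 21.4833 q [ 1.041  0.8   -1.476  2.39   1.967  0.766 -0.042] F [ 0.5 -0.3 -2.9] crown in stand [ -6.   -1.7 -76.4] tilt 0.0 gap 0.177 p [ 0.5455 -0.0095  0.1855]
side orange 127 [[-41.7, -6.3, -55.0], [-5.8, 4.4, -33.9]]
side tip 21 [[-5.7, -37.1, -1.0], [-1.8, -32.9, 6.3], [1.1, -29.7, 11.6]]
scene orange 122 [[-38.7, -9.2, -58.3], [37.0, 6.8, -35.2]]
scene tip 13 [[-7.1, -40.3, -6.3], [-2.1, -34.0, 1.9], [0.4, -29.5, 9.7]]
[[[0, 0.37, 0.0, 0.42, 0.0, -0.0, 0.0], [0, 0.75, 0.0, 0.83, 0.0, -0.0, 0.0], [0, 1.12, 0.0, 1.25, 0.0, -0.0, 0.0], [0, 1.49, 0.01, 1.66, 0.0, -0.0, 0.0], [0, 1.87, 0.01, 2.08, 0.0, -0.0, 0.1]]]
[[[0, 0.37, -0.0, 0.42, 0.0, -0.0, -0.0]]]
 ->  [ 0.5457 -0.0102  0.1518]
```

Emit:
jog_arm(
  rows=[
    [[0,0.33,0,0.37,0,0,0],[0,0.67,0,0.74,0,0,0],[0,1.0,0,1.11,0,0,0],[0,1.34,0,1.49,0,0,0],[0,1.67,0,1.86,0,0,0]],
  ],
)

```text
t: 22.0
eef_pos: [0.5458, -0.0098, 0.1601]
tool_rot: [[-0.733, -0.158, 0.661], [-0.117, 0.987, 0.106], [-0.67, 0.0, -0.743]]
contact_force: [0.2, -0.3, 4.2]
finger_gap: 0.176
finger_force: 59.8
```

Emit:
jog_arm(
  rows=[
    [[0,0.27,0,0.3,0,0,0],[0,0.53,0,0.59,0,0,0],[0,0.8,0,0.89,0,0,0],[0,0.8,0,0.89,0,0,0]],
  ],
)

```text
t: 22.33
eef_pos: [0.5455, -0.0098, 0.1479]
tool_rot: [[-0.734, -0.158, 0.66], [-0.117, 0.987, 0.106], [-0.669, 0.0, -0.743]]
contact_force: [-0.2, 0.8, 4.3]
finger_gap: 0.172
finger_force: 60.1
```

```bash
python3 - <<'E'
from h import *
sh();look()
E
```

```text
t 22.3333 q [ 0.988  0.906 -1.422  2.414  2.088  0.855 -0.1  ] F [-0.2  0.8  4.3] crown in stand [  -6.1   -2.1 -114. ] tilt 0.0 gap 0.172 p [ 0.5455 -0.0098  0.1479]
side orange 128 [[-42.1, -5.7, -78.0], [-2.2, 5.9, -57.7]]
side tip 26 [[-5.5, -41.1, -23.3], [-1.5, -35.0, -17.7], [1.5, -30.9, -13.3]]
scene orange 128 [[-37.2, -9.0, -80.5], [36.2, 8.2, -59.6]]
scene tip 12 [[-4.5, -37.5, -29.7], [-0.8, -32.4, -20.4], [3.1, -29.4, -14.9]]
```

Emit:
jog_arm(
  rows=[
    [[0,0.27,0,0.3,0,0,0],[0,0.53,0,0.59,0,0,0],[0,0.8,0,0.89,0,0,0],[0,0.8,0,0.89,0,0,0]],
  ],
)

```text
t: 22.77
eef_pos: [0.5457, -0.0099, 0.1365]
tool_rot: [[-0.734, -0.158, 0.661], [-0.118, 0.987, 0.106], [-0.669, -0.0, -0.743]]
contact_force: [-0.2, 0.3, 5.7]
finger_gap: 0.171
finger_force: 60.3
```

```bash
python3 - <<'E'
from h import *
sh();look()
E
```

```text
t 22.7667 q [ 0.974  0.939 -1.405  2.419  2.123  0.882 -0.113] F [-0.2  0.3  5.7] crown in stand [  -5.9   -2.2 -125.4] tilt 0.0 gap 0.171 p [ 0.5457 -0.0099  0.1365]
side orange 131 [[-42.0, -7.7, -87.4], [-2.1, 5.3, -67.5]]
side tip 27 [[-5.6, -40.1, -34.2], [-2.7, -35.4, -27.6], [1.8, -31.0, -20.2]]
scene orange 127 [[-39.1, -9.0, -89.3], [36.8, 8.8, -66.6]]
scene tip 14 [[-6.0, -36.7, -38.4], [-1.1, -33.7, -29.3], [2.8, -29.5, -22.9]]
```

Emit:
jog_arm(
  rows=[
    [[0,0.27,0,0.3,0,0,0],[0,0.4,0,0.45,0,0,0],[0,0.53,0,0.59,0,0,0],[0,0.67,0,0.74,0,0,0],[0,0.67,0,0.74,0,0,0]],
  ],
)

```text
t: 23.28
eef_pos: [0.5459, -0.0099, 0.1269]
tool_rot: [[-0.733, -0.158, 0.661], [-0.118, 0.987, 0.106], [-0.67, -0.0, -0.743]]
contact_force: [0.4, 0.4, 6.8]
finger_gap: 0.174
finger_force: 60.3
```

```bash
python3 - <<'E'
from h import *
sh();look()
E
```

```text
t 23.2833 q [ 0.964  0.968 -1.392  2.423  2.152  0.904 -0.121] F [0.4 0.4 6.8] crown in stand [  -5.8   -2.2 -134.9] tilt 0.1 gap 0.174 p [ 0.5459 -0.0099  0.1269]
side orange 125 [[-42.1, -6.7, -92.9], [7.9, 6.0, -73.1]]
side tip 24 [[-5.5, -39.2, -38.4], [-1.8, -35.3, -31.5], [1.9, -31.5, -26.8]]
scene orange 127 [[-36.3, -7.2, -96.3], [37.3, 8.8, -72.5]]
scene tip 13 [[-3.4, -37.2, -43.5], [-1.8, -33.8, -35.9], [2.4, -29.5, -28.9]]
```

Emit:
jog_arm(
  rows=[
    [[0,0.2,0,0.22,0,0,0],[0,0.4,0,0.45,0,0,0],[0,0.53,0,0.59,0,0,0],[0,0.67,0,0.74,0,0,0],[0,0.67,0,0.74,0,0,0]],
  ],
)

```text
t: 23.8
eef_pos: [0.5457, -0.0099, 0.1164]
tool_rot: [[-0.734, -0.158, 0.661], [-0.118, 0.987, 0.106], [-0.669, -0.0, -0.743]]
contact_force: [0.3, -0.9, 4.8]
finger_gap: 0.17
finger_force: 60.2
```

```bash
python3 - <<'E'
from h import *
sh();look()
E
```

```text
t 23.8 q [ 0.954  1.    -1.38   2.427  2.18   0.929 -0.126] F [ 0.3 -0.9  4.8] crown in stand [  -6.    -2.2 -145.4] tilt 0.0 gap 0.17 p [ 0.5457 -0.0099  0.1164]
side orange 121 [[-42.2, -3.0, -88.3], [-3.0, 9.4, -67.9]]
side tip 27 [[-5.4, -39.4, -33.0], [-1.3, -34.4, -25.9], [1.6, -30.2, -20.1]]
scene orange 129 [[-37.0, -8.2, -92.0], [36.0, 9.9, -69.1]]
scene tip 11 [[-4.0, -36.7, -37.0], [-2.3, -34.0, -28.6], [1.7, -29.8, -21.0]]
```

Emit:
jog_arm(
  rows=[
    [[0,-0.33,0,-0.37,0,0,0],[0,-0.67,0,-0.74,0,0,0],[0,-1.0,0,-1.11,0,0,0],[0,-1.34,0,-1.49,0,0,0],[0,-1.61,0,-1.78,0,0,0]],
  ],
)

```text
t: 24.32
eef_pos: [0.5454, -0.0101, 0.1411]
tool_rot: [[-0.734, -0.158, 0.661], [-0.118, 0.987, 0.105], [-0.669, -0.0, -0.743]]
contact_force: [0.9, 0.3, -2.3]
finger_gap: 0.175
finger_force: 59.5
```

Emit:
jog_arm(
  rows=[
    [[0,0,0,0,0,0,0],[0,0,0,0,0,0,0],[0,0,0,0,0,0,0]],
  ],
)

```text
t: 24.57
eef_pos: [0.5456, -0.0101, 0.1406]
tool_rot: [[-0.734, -0.158, 0.661], [-0.118, 0.987, 0.105], [-0.669, -0.0, -0.743]]
contact_force: [0.1, -0.5, -0.1]
finger_gap: 0.176
finger_force: 59.5
```

```bash
python3 - <<'E'
from h import *
sh();look()
E
```

```text
t 24.5667 q [ 0.979  0.926 -1.41   2.418  2.112  0.871 -0.11 ] F [ 0.1 -0.5 -0.1] crown in stand [  -6.    -2.4 -121.3] tilt 0.0 gap 0.176 p [ 0.5456 -0.0101  0.1406]
side orange 122 [[-42.2, -3.4, -64.8], [-4.6, 9.8, -45.3]]
side tip 23 [[-5.2, -39.7, -8.4], [-1.2, -35.1, -3.8], [1.4, -30.0, 4.4]]
scene orange 134 [[-37.9, -7.9, -66.5], [36.1, 10.5, -45.8]]
scene tip 12 [[-3.5, -37.5, -14.2], [-0.5, -32.5, -4.8], [1.5, -31.1, 2.6]]
```

Emit:
jog_arm(
  rows=[
    [[1.9,0,0,0,0,0,0],[2.5,0,0,0,0,0,0],[4.5,0,0,0,0,0,0],[4.5,0,0,0,0,0,0],[4.5,0,0,0,0,0,0]],
  ],
)

```text
t: 25.08
eef_pos: [0.5455, -0.0099, 0.1405]
tool_rot: [[-0.734, -0.158, 0.661], [-0.118, 0.987, 0.106], [-0.669, -0.0, -0.743]]
contact_force: [0.4, 0.7, 0.0]
finger_gap: 0.53
finger_force: 0.0
```

```bash
python3 - <<'E'
from h import *
s=sh();look()
p=np.array(s["eef_pos"]);a=p+local([0,0,0],9,[-.05,0,.02])
plan([(a,tool(9,28),4.5,11,3)])
E
```

```text
t 25.0833 q [ 0.978  0.926 -1.41   2.418  2.111  0.871 -0.11 ] F [0.4 0.7 0. ] crown in stand [  -6.1   -2.2 -121.3] tilt 0.0 gap 0.53 p [ 0.5455 -0.0099  0.1405]
side orange 117 [[-40.0, -4.7, -65.1], [-2.9, 9.5, -45.7]]
side tip 23 [[-5.6, -38.2, -9.0], [-1.5, -34.2, -1.8], [1.4, -30.7, 4.2]]
scene orange 140 [[-34.5, -9.7, -66.9], [37.2, 11.2, -45.9]]
scene tip 14 [[-4.5, -36.7, -20.9], [-1.4, -33.0, -5.2], [1.2, -30.3, 1.5]]
[[[4.5, 0.48, 0.0, -0.97, 0.0, 2.8, 0.0], [4.5, 0.95, 0.0, -1.93, 0.0, 5.6, 0.0], [4.5, 1.43, 0.0, -2.9, 0.0, 8.4, 0.0], [4.5, 1.91, 0.01, -3.86, 0.0, 11.2, 0.1], [4.5, 2.38, 0.01, -4.83, 0.1, 14.0, 0.1]]]
 ->  [ 0.4962 -0.0177  0.1605]
```

Emit:
jog_arm(
  rows=[
    [[4.5,0.48,0.0,-0.97,0.0,2.8,0.0],[4.5,0.95,0.0,-1.93,0.0,5.6,0.0],[4.5,1.43,0.0,-2.9,0.0,8.4,0.0],[4.5,1.91,0.01,-3.86,0.0,11.2,0.1],[4.5,2.38,0.01,-4.83,0.1,14.0,0.1]],
  ],
)

```text
t: 25.6
eef_pos: [0.4958, -0.0176, 0.1611]
tool_rot: [[-0.873, -0.156, 0.463], [-0.138, 0.988, 0.073], [-0.468, -0.0, -0.884]]
contact_force: [-0.6, -0.7, -0.6]
finger_gap: 0.527
finger_force: 0.0
```

```bash
python3 - <<'E'
from h import *
s=sh();look()
p=np.array(s["eef_pos"])
plan([(np.array([.44,-.03,.18]),tool(9,15),4.5,18,4)])
E
```

```text
t 25.6 q [ 1.01   0.665 -1.391  2.34   1.509  0.647  0.28 ] F [-0.6 -0.7 -0.6] crown in stand [ -39.2   -2.6 -108.1] tilt 14.1 gap 0.527 p [ 0.4958 -0.0176  0.1611]
side orange 118 [[-40.1, -3.4, -65.8], [-3.0, 9.1, -45.3]]
side tip 24 [[-5.6, -39.5, -8.9], [-1.6, -34.7, -2.3], [1.6, -30.3, 2.0]]
scene orange 131 [[-37.2, -8.9, -65.4], [36.8, 9.8, -45.7]]
scene tip 13 [[-6.3, -38.7, -12.7], [-1.2, -34.2, -7.4], [1.8, -30.7, 0.3]]
[[[4.5, 1.06, -0.08, -1.08, -0.0, 3.3, -0.0], [4.5, 2.12, -0.16, -2.16, -0.1, 6.5, -0.0], [4.5, 3.19, -0.23, -3.24, -0.1, 9.8, -0.0], [4.5, 4.25, -0.31, -4.32, -0.2, 13.0, -0.0]]]
 ->  [ 0.44 -0.03  0.18]
```

Clear of the crossbar; back away further, wait a few seconds for it to settle, and look.

Emit:
jog_arm(
  rows=[
    [[4.5,1.06,-0.08,-1.08,0,3.3,0],[4.5,2.12,-0.16,-2.16,-0.1,6.5,0],[4.5,3.19,-0.23,-3.24,-0.1,9.8,0],[4.5,4.25,-0.31,-4.32,-0.2,13.0,0],[4.5,4.25,-0.31,-4.32,-0.2,13.0,0]],
  ],
)

```text
t: 26.12
eef_pos: [0.4394, -0.0306, 0.179]
tool_rot: [[-0.954, -0.156, 0.254], [-0.151, 0.988, 0.041], [-0.258, 0.001, -0.966]]
contact_force: [0.5, 0.8, 0.2]
finger_gap: 0.526
finger_force: 0.0
```

Emit:
jog_arm(
  rows=[
    [[4.5,0,0,0,0,0,0],[4.5,0,0,0,0,0,0],[4.5,0,0,0,0,0,0],[4.5,0,0,0,0,0,0],[4.5,0,0,0,0,0,0]],
  ],
)

```text
t: 26.53
eef_pos: [0.4396, -0.0297, 0.1785]
tool_rot: [[-0.954, -0.157, 0.256], [-0.151, 0.988, 0.043], [-0.259, 0.003, -0.966]]
contact_force: [0.8, -0.1, -0.6]
finger_gap: 0.53
finger_force: 0.0
```

Emit:
jog_arm(
  rows=[
    [[4.5,0,0,0,0,0,0],[4.5,0,0,0,0,0,0],[4.5,0,0,0,0,0,0],[4.5,0,0,0,0,0,0],[4.5,0,0,0,0,0,0]],
  ],
)

```text
t: 26.95
eef_pos: [0.4396, -0.0298, 0.1788]
tool_rot: [[-0.954, -0.157, 0.255], [-0.151, 0.988, 0.043], [-0.259, 0.003, -0.966]]
contact_force: [0.0, 0.1, 0.0]
finger_gap: 0.524
finger_force: 0.0
```

```bash
python3 - <<'E'
from h import *
sh();look();prev=None
for i in range(3):
    im,d=ctrl.read_camera("scene");P,uv=pts("scene",np.ones(d.shape,bool),d);q=Ro.from_euler("z",-ST,degrees=True).apply(P-HP)*1000
    k=q[np.all((q>[-60,-60,-300])&(q<[60,60,-215]),axis=1)];print("shade cone",len(k),np.percentile(k,[2,50,98],axis=0).round(1).tolist())
v=[]
for c in ("side","scene"):
    im,d=ctrl.read_camera(c);m=ctrl.camera_model(c);x=np.array(m["extrinsics"])@np.append(HP+[0,0,-.12],1);u=np.array(m["intrinsics"])@x[:3];u=(u[:2]/u[2]).astype(int)
    v.append(cv2.resize(im[u[1]-55:u[1]+55,u[0]-55:u[0]+55,::-1],(400,400),interpolation=cv2.INTER_CUBIC))
cv2.imwrite("pics/v7.png",np.hstack(v))
E
```

```text
t 26.95 q [ 1.082  0.577 -1.448  2.271  0.973  0.745  0.736] F [0.  0.1 0. ] crown in stand [ -82.9   -6.5 -100.8] tilt 27.0 gap 0.524 p [ 0.4396 -0.0298  0.1788]
side orange 119 [[-40.1, -3.2, -64.7], [-3.2, 9.9, -45.3]]
side tip 23 [[-5.4, -38.9, -8.5], [-1.4, -35.1, -1.6], [1.5, -30.3, 3.2]]
scene orange 129 [[-29.1, -8.5, -64.1], [37.9, 10.9, -45.9]]
scene tip 14 [[-3.6, -37.5, -16.9], [-1.2, -32.8, -6.1], [2.1, -29.7, 3.0]]
shade cone 465 [[-38.9, -35.9, -254.8], [16.6, 19.8, -239.1], [44.1, 48.5, -217.4]]
shade cone 463 [[-38.1, -34.5, -255.6], [17.2, 20.4, -238.9], [44.2, 48.5, -216.6]]
shade cone 464 [[-38.9, -35.4, -257.1], [17.2, 20.0, -238.3], [43.5, 48.7, -216.9]]
```

View pics/v7.png

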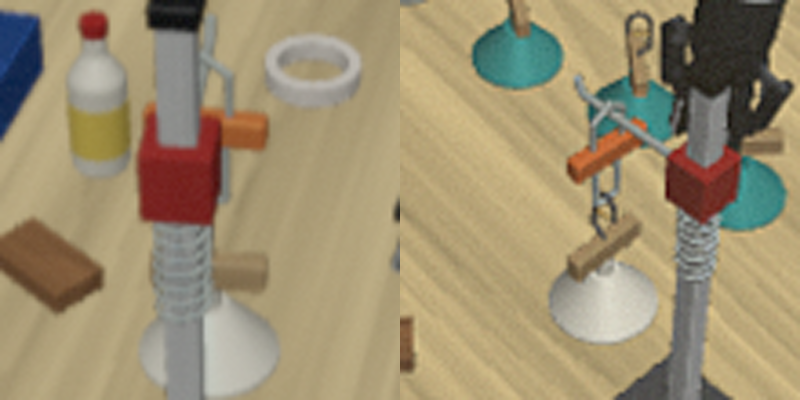

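```bash
python3 -c "
from rig import ctrl
print(ctrl.job_done())"
```

```text
the job is handed in; nothing more can be done
None
```

The orange link hangs by its eye on the sprung arm. The white shade hangs from the link's lower loop with the gate snapped shut, upright and still in the last picture. I handed the job in at about 27 s of the 72 s allowed; the peak pull was about 9 N, and no verdict came back.

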